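# Tray up the finished copperwork at the chasing bench

## Robot

A 6-joint arm with a two-finger parallel gripper is mounted at the origin on the work surface. World frame = base frame: x ahead of the robot, y to its left, z up, the work surface at z = 0. Lengths are in m, angles in rad, forces in N, time in s.
With the tool pointing down it reaches from about 0.4 to 0.825 m from the base axis. Payload 7 kg.
Tool frame: the origin (TCP) lies on the mounting face of the last link; the fingertips stand 178 mm ahead of it and the grasp point (between the pads) lies arm.grip_depth ahead of it (arm.grip_depth is the distance from the TCP to the grasp point, in m); z points along the fingers, y is the direction in which the jaws open and shut (so a half turn about z gives the same grasp; the last joint's range is limited). The gripper opens to 88 mm and grips with 3 to 60 N. Pads are 19 mm wide; open, the fingers measure 130 mm over their backs; the gripper's body (78 mm by 193 mm) begins 47 mm behind the grasp point.
Start: joints at [-0.835, 0.359, 0.012, 0, -1.224, -0.288], TCP at [0.292, -0.608, 0.405] pointing down, gripper open.
Joint ranges: [-3.07, 3.07], [-1.43, 2.12], [-1.02, 1.25], [-3.03, 1.67], [-3.05, -0], [-3.03, 3.03]. Speed limits (rad/s): [2.39, 2.39, 3.01, 3.14, 3.14, 3.14].

## Interface

Orientations are given as [roll, pitch, yaw] about the fixed x, y, z axes, in that order (R = Rz(yaw) Ry(pitch) Rx(roll)).
In Python, from station import arm gives the robot as it stands.
- The arm moves only by the tool carry_out, never from a script. Its argument "targets" is a list that holds one entry, the list of rows, each a list of 7 numbers: the turn, a rotation vector about the tool's x, y, z in units of 8 degrees (1.0 is 8 degrees), then the shift along the tool's x, y, z in units of 2.5 cm (1.0 is 2.5 cm), then the opening, from -1 (shut) to 1 (fully open). A call has 1 to 20 rows; each row shifts and turns the commanded pose from where the row before left it, along the tool's axes as they then stand; what a row does not reach is not made up. A row lasts 1/8 s, in which the tool goes at most 62.5 mm and 10.7 degrees, less where a joint would pass 70% of its speed; a pose out of reach is approached as far as the arm can. A call with a number of a shift or a turn outside -1 to 1 is refused whole. A call with a gripper value outside its range is refused whole. The fingers move at their own pace and stop on an object; "squeeze" is the grip in N (left out, the last holds). Time passes only in rows, so rows that do not move let the fingers close. It gives the time, the measured TCP pose, the force and the opening at its end, in the units of the state.
- arm.get_state(): the state, without advancing time (a new reading comes with each control period).
- arm.grab_frame(name): name is "side" or "top"; returns (picture, depth): 480x640x3 uint8, red, green, blue; 480x640 float32, m along the optical axis (not along the pixel's ray), 0 where there is no reading.
- arm.camera_model(name): a dict with "camera_matrix" (3x3 intrinsics, pixels), "world_from_camera" (4x4, takes a point from camera to world coordinates). Camera axes: x right, y down, z forward; pixel columns grow to the right and rows downward; lengths in m; the calibration is good to about 2 mm. A picture is of the moment at which its call begins. camera_model takes no time and is no camera call.
- arm.job_done(): hands the job in, once; it reports no verdict.
Trained networks look in the newest picture that a camera, given by its name, has taken for a name from the list of things; names that differ only in an ending like _2 or _b are one class to them, and where a whole thing is asked for, a point or a joint stands for the part that bears it (a point fixed in the world has none). Each returns a list of dicts, best first, with "conf" (0 to 1); they miss things now and then, are a little off and sometimes report something else, mostly with a low value. They report only what shows in the picture. A call takes as long as a camera call. They do not tell look-alikes from the thing itself.
- arm.spot_in(camera, query): "point" ([row, column] in pixels, amid what is visible of it).
- arm.landmark_of(camera, query): "point" ([row, column] in pixels: a listed point, or the origin of a listed thing).
The state is a dict: "t": time; "q": joint angles; "qd": joint speeds; "joint_efforts": joint torques, N m; "eef_pos": TCP position; "ee_rot": TCP orientation; "force": force on the tool from outside, world axes, zero at the start; "moment": the same for the moment, N m; "width": finger opening in m.
Only numpy, scipy, OpenCV 4.12 (cv2) and the standard library are available. Lean on these libraries where they do the work, as an engineer would, in place of code of your own. Each camera call takes 0.05 s, during which the arm holds its last target.

## Task

Tray up the finished copperwork. Lay every copper-faced plaque flat in the felt-lined tray, copper side up, one to a compartment, centred and square with its long sides running across the rows (away from you), keeping the far row only for those that do not fit in the row nearest you; and nest the three copper beakers upright in one stack standing in the middle of the wide bay at the tray's left end. Leave the tools and the steel block where they are.

Things in the scene. Friction and masses are not known exactly. Their poses are not given: they have to be found in the camera images.
- tray: low wooden tray, felt-lined, fixed, 189 mm (x) by 361 mm (y). Origin: centre of its underside; x points away from the robot, y to its left (turned up to 0.12 rad). Floor 8 mm above the bench; 5 mm thick battens and 8 mm thick rim stand 5 mm above the floor. Two rows (along y) of three compartments 84 mm (x) by 78 mm (y), and at the left (+y) end one undivided bay 173 mm (x) by 96 mm (y)
- near1 (a point): centre of the floor of a compartment: near row (nearest to the robot), right-hand (farthest from the bay) one; axes as the tray's
- near2 (a point): centre of the floor of a compartment: near row (nearest to the robot), middle one; axes as the tray's
- near3 (a point): centre of the floor of a compartment: near row (nearest to the robot), left-hand (next to the bay) one; axes as the tray's
- far1 (a point): centre of the floor of a compartment: far row (farther from the robot), right-hand (farthest from the bay) one; axes as the tray's
- far2 (a point): centre of the floor of a compartment: far row (farther from the robot), middle one; axes as the tray's
- far3 (a point): centre of the floor of a compartment: far row (farther from the robot), left-hand (next to the bay) one; axes as the tray's
- bay (a point): centre of the floor of the undivided bay at the tray's left end; axes as the tray's
- plaque1: one of four to six like relief plaques (absent ones read None from the start): a dark walnut block faced with a chased copper leaf, 68 mm (its x) by 48 mm (its y) by 20 mm high, 80 to 150 g, lying copper side up. Origin: centre of its underside; z up out of the copper face. Either long direction will do
- plaque2: one of four to six like relief plaques (absent ones read None from the start): a dark walnut block faced with a chased copper leaf, 68 mm (its x) by 48 mm (its y) by 20 mm high, 80 to 150 g, lying copper side up. Origin: centre of its underside; z up out of the copper face. Either long direction will do
- plaque3: one of four to six like relief plaques (absent ones read None from the start): a dark walnut block faced with a chased copper leaf, 68 mm (its x) by 48 mm (its y) by 20 mm high, 80 to 150 g, lying copper side up. Origin: centre of its underside; z up out of the copper face. Either long direction will do
- plaque4: one of four to six like relief plaques (absent ones read None from the start): a dark walnut block faced with a chased copper leaf, 68 mm (its x) by 48 mm (its y) by 20 mm high, 80 to 150 g, lying copper side up. Origin: centre of its underside; z up out of the copper face. Either long direction will do
- plaque5: one of four to six like relief plaques (absent ones read None from the start): a dark walnut block faced with a chased copper leaf, 68 mm (its x) by 48 mm (its y) by 20 mm high, 80 to 150 g, lying copper side up. Origin: centre of its underside; z up out of the copper face. Either long direction will do
- plaque6: one of four to six like relief plaques (absent ones read None from the start): a dark walnut block faced with a chased copper leaf, 68 mm (its x) by 48 mm (its y) by 20 mm high, 80 to 150 g, lying copper side up. Origin: centre of its underside; z up out of the copper face. Either long direction will do
- beaker1: one of three like raised copper beakers, standing upright, open at the top: round, tapering straight from 44 mm across at the foot to 64 mm across at the rim, 66 mm high, 3 mm wall, 4 mm bottom, 95 to 160 g. Origin: centre of its underside; z up to the mouth. Nested, each sits 28 mm above the one it stands in, wall against wall
- beaker2: one of three like raised copper beakers, standing upright, open at the top: round, tapering straight from 44 mm across at the foot to 64 mm across at the rim, 66 mm high, 3 mm wall, 4 mm bottom, 95 to 160 g. Origin: centre of its underside; z up to the mouth. Nested, each sits 28 mm above the one it stands in, wall against wall
- beaker3: one of three like raised copper beakers, standing upright, open at the top: round, tapering straight from 44 mm across at the foot to 64 mm across at the rim, 66 mm high, 3 mm wall, 4 mm bottom, 95 to 160 g. Origin: centre of its underside; z up to the mouth. Nested, each sits 28 mm above the one it stands in, wall against wall
- bench_block: bystander among the pieces: a bare steel bench block on a rubber foot, 60 by 60 by 22 mm, loose. Origin: centre of its underside
- chasing_hammer: bystander: chasing hammer lying beyond the pieces, 245 mm long, 28 mm high, its head at its +x end; loose. Origin: under the middle of its length
- punch_tin: bystander: round tin of steel punches, 72 mm across, 75 mm high, punches to about 130 mm; loose, to the left. Origin: centre of its underside
- mallet: bystander: wooden mallet lying to the right, 290 mm long, 48 mm high, its head at its +x end; loose. Origin: under its middle
- file: bystander: flat file with wooden handle lying beyond the pieces (before a fixed iron pitch bowl), 215 mm long, 20 mm high; loose. Origin: under its middle
Things that resemble listed ones, but are neither listed nor needed, are in the scene too. Leave any green or purple look-alike of the plaque4 alone.

How it is judged:
At the end, for the whole second after the job is handed in: Each plaque flat on the tray floor, copper up, within 10 mm of a compartment's centre and 0.12 rad of square; near row full; beakers upright (0.09 rad), nested with axes within 8 mm, within 55 mm (x) and 20 mm (y) of the bay's centre; all at rest ((horizontal distance between plaque1 and near1 below 0.01 m or horizontal distance between plaque1 and near2 below 0.01 m or horizontal distance between plaque1 and near3 below 0.01 m or horizontal distance between plaque1 and far1 below 0.01 m or horizontal distance between plaque1 and far2 below 0.01 m or horizontal distance between plaque1 and far3 below 0.01 m) and angle between the x axis of each of plaque1, plaque2, plaque3, plaque4, plaque5, plaque6 and the x axis of tray, either way round below 0.12 rad and angle between each of plaque1, plaque2, plaque3, plaque4, plaque5, plaque6's own z axis and vertical below 0.05 rad and z of each of plaque1, plaque2, plaque3, plaque4, plaque5, plaque6 in the frame of tray below 0.012 m and linear speed of each of plaque1, plaque2, plaque3, plaque4, plaque5, plaque6, beaker1, beaker2, beaker3 below 0.02 m/s and (horizontal distance between plaque2 and near1 below 0.01 m or horizontal distance between plaque2 and near2 below 0.01 m or horizontal distance between plaque2 and near3 below 0.01 m or horizontal distance between plaque2 and far1 below 0.01 m or horizontal distance between plaque2 and far2 below 0.01 m or horizontal distance between plaque2 and far3 below 0.01 m) and (horizontal distance between plaque3 and near1 below 0.01 m or horizontal distance between plaque3 and near2 below 0.01 m or horizontal distance between plaque3 and near3 below 0.01 m or horizontal distance between plaque3 and far1 below 0.01 m or horizontal distance between plaque3 and far2 below 0.01 m or horizontal distance between plaque3 and far3 below 0.01 m) and (horizontal distance between plaque4 and near1 below 0.01 m or horizontal distance between plaque4 and near2 below 0.01 m or horizontal distance between plaque4 and near3 below 0.01 m or horizontal distance between plaque4 and far1 below 0.01 m or horizontal distance between plaque4 and far2 below 0.01 m or horizontal distance between plaque4 and far3 below 0.01 m) and (horizontal distance between plaque5 and near1 below 0.01 m or horizontal distance between plaque5 and near2 below 0.01 m or horizontal distance between plaque5 and near3 below 0.01 m or horizontal distance between plaque5 and far1 below 0.01 m or horizontal distance between plaque5 and far2 below 0.01 m or horizontal distance between plaque5 and far3 below 0.01 m) and (horizontal distance between plaque6 and near1 below 0.01 m or horizontal distance between plaque6 and near2 below 0.01 m or horizontal distance between plaque6 and near3 below 0.01 m or horizontal distance between plaque6 and far1 below 0.01 m or horizontal distance between plaque6 and far2 below 0.01 m or horizontal distance between plaque6 and far3 below 0.01 m) and horizontal distance between any of plaque1, plaque2, plaque3, plaque4, plaque5, plaque6 and near1 below 0.01 m and horizontal distance between any of plaque1, plaque2, plaque3, plaque4, plaque5, plaque6 and near2 below 0.01 m and horizontal distance between any of plaque1, plaque2, plaque3, plaque4, plaque5, plaque6 and near3 below 0.01 m and x of beaker1 in the frame of bay between -0.055 and 0.055 m and y of beaker1 in the frame of bay between -0.02 and 0.02 m and angle between each of beaker1, beaker2, beaker3's own z axis and vertical below 0.09 rad and x of beaker2 in the frame of bay between -0.055 and 0.055 m and y of beaker2 in the frame of bay between -0.02 and 0.02 m and x of beaker3 in the frame of bay between -0.055 and 0.055 m and y of beaker3 in the frame of bay between -0.02 and 0.02 m and horizontal distance between beaker1 and beaker2 below 0.008 m and horizontal distance between each of beaker1, beaker2 and beaker3 below 0.008 m); the robot touches nothing.
It fails at once if a loose bystander (bench block, hammer, punch tin, mallet or file) is moved by more than 30 mm (distance of any of chasing_hammer, bench_block, punch_tin, mallet, file from where it was at the start of the episode above 0.03 m).
Of plaque1, plaque2, plaque3, plaque4, plaque5, plaque6 only 4 to 6 are there at a start; the rules pass over those that are not, and their reading is None.
At some moment in a run one of plaque1, plaque2, plaque3, plaque4, plaque5, plaque6 may be knocked a few centimetres aside while the robot is not near it.
It also fails if it takes over 210 s, if anything falls off the work surface, if the arm or the gripper's body presses on something with over 40 N, if the wrist force passes 120 N, or if a joint passes its speed limit or range.

## Working session

There is one attempt and no reset: what is moved stays moved. The work goes in short steps, Python scripts to look and compute and a tool call to move; the robot and the scene stay as the last step left them, time stands still between calls to the robot, and variables do not carry over. Pictures are saved under pics/ and viewed, and the job is handed in when it is done.

Besides the shell and the picture viewer there is one more tool, called after "Request:" as name(argument=value, ...) on one line, values as JSON. carry_out: Moves the arm, as the interface text tells. Its arguments: {"type":"object","properties":{"targets":{"type":"array"},"squeeze":{"type":"number"}},"required":["targets"]}

```bash
mkdir -p pics; ls; python3 - <<'E'
from station import arm
import cv2,numpy as np
print(arm.get_state(), arm.grip_depth)
for n in ("top","side"):
    p,d=arm.grab_frame(n); cv2.imwrite(f"pics/{n}0.png",p[:,:,::-1]); np.save(f"pics/{n}0.npy",d)
    print(arm.camera_model(n))
E
```

```text
pics
{'t': 0.0, 'q': array([-8.34908854e-01,  3.59358654e-01,  1.10316590e-02, -3.40333376e-04,
       -1.22411688e+00, -2.88089913e-01]), 'qd': array([0.001819  , 0.00035399, 0.001442  , 0.00048317, 0.00029183,
       0.00078803]), 'joint_efforts': array([-1.31945813e-03, -5.82716024e+01,  2.93043441e+01,  6.99675992e+00,
        6.81476711e-03, -1.40722004e-04]), 'eef_pos': array([ 0.29215665, -0.60826177,  0.40373064]), 'ee_rot': array([ 3.13992210e+00, -1.61396415e-04, -2.69391086e+00]), 'force': array([0.00710884, 0.16757642, 0.1745373 ]), 'moment': array([-0.04812607,  0.04607929,  0.02865947]), 'width': 0.08755503965009778} 0.1593
{'camera_matrix': array([[570.35786079,   0.        , 327.76293067],
       [  0.        , 570.35786079, 243.14385948],
       [  0.        ,   0.        ,   1.        ]]), 'world_from_camera': array([[ 0.02819423, -0.99204389,  0.12269481,  0.32396248],
       [-0.99949897, -0.02974433, -0.01082019,  0.03413092],
       [ 0.01438358, -0.12232827, -0.99238546,  1.68548758],
       [ 0.        ,  0.        ,  0.        ,  1.        ]])}
{'camera_matrix': array([[447.3634104 ,   0.        , 321.79154241],
       [  0.        , 447.3634104 , 239.31792478],
       [  0.        ,   0.        ,   1.        ]]), 'world_from_camera': array([[-0.82686204, -0.35598297,  0.43540245, -0.01239566],
       [-0.56225351,  0.5052781 , -0.65464879,  0.82781278],
       [ 0.0130445 , -0.78611079, -0.61794795,  0.80603209],
       [ 0.        ,  0.        ,  0.        ,  1.        ]])}
```

View pics/top0.png

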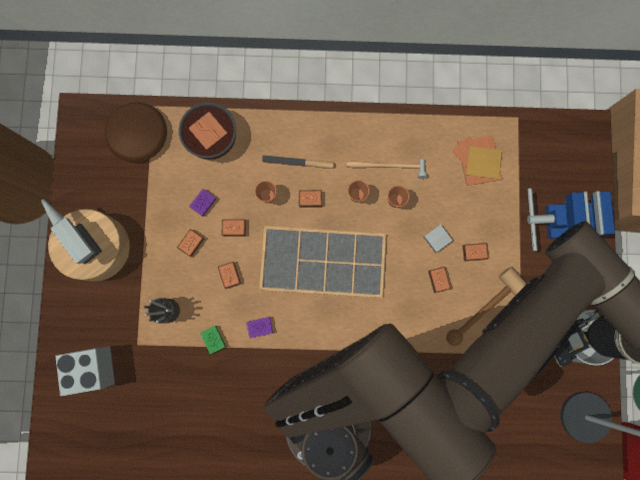

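View pics/side0.png

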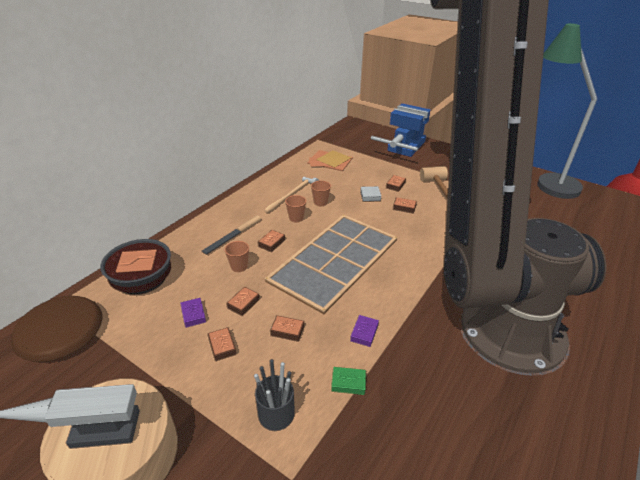

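```bash
cat > h.py <<'E'
from station import arm
import cv2,numpy as np,sys
M={n:arm.camera_model(n) for n in ("top","side")}
def ray(n,r,c,z):
    K=M[n]["camera_matrix"];T=M[n]["world_from_camera"]
    d=T[:3,:3]@np.array([(c-K[0,2])/K[0,0],(r-K[1,2])/K[1,1],1]);o=T[:3,3]
    return (o+d*(z-o[2])/d[2])[:2]
def proj(n,p):
    K=M[n]["camera_matrix"];T=M[n]["world_from_camera"]
    q=K@(T[:3,:3].T@(np.array(p)-T[:3,3]));return q[:2]/q[2]
# rectified: x 0.2..0.95 , y -0.55..0.6 , 1 mm/px ; col = (0.6-y)*1000, row=(0.95-x)*1000
def rect(img,z,n="top"):
    w=[(0.95,0.6),(0.95,-0.6),(0.2,-0.6),(0.2,0.6)]
    src=np.float32([proj(n,(x,y,z)) for x,y in w])
    dst=np.float32([((0.6-y)*1000,(0.95-x)*1000) for x,y in w])
    return cv2.warpPerspective(img,cv2.getPerspectiveTransform(src,dst),(1200,750),flags=cv2.INTER_LINEAR)
def towld(c,r): return 0.95-r/1000,0.6-c/1000
def copper(img):
    h=cv2.cvtColor(img,cv2.COLOR_RGB2HSV)
    return cv2.inRange(h,(3,120,90),(14,255,255))
def plaques(img,n="top"):
    R=rect(img,0.02,n);m=copper(R);m=cv2.morphologyEx(m,cv2.MORPH_CLOSE,np.ones((9,9)));m=cv2.morphologyEx(m,cv2.MORPH_OPEN,np.ones((7,7)))
    out=[]
    for c in cv2.findContours(m,cv2.RETR_EXTERNAL,cv2.CHAIN_APPROX_NONE)[0]:
        if cv2.contourArea(c)<800: continue
        (cx,cy),(w,h),a=cv2.minAreaRect(c)
        b=cv2.boxPoints(((cx,cy),(w,h),a)); e=b[1]-b[0];f=b[2]-b[1]
        L=e if np.hypot(*e)>np.hypot(*f) else f
        yaw=np.arctan2(-L[0],-L[1]); yaw=(yaw+np.pi/2)%np.pi-np.pi/2
        x,y=towld(cx,cy); out.append((round(x,4),round(y,4),round(yaw,3),round(max(w,h)),round(min(w,h)),int(cv2.contourArea(c))))
    return out,R,m
E
python3 - <<'E'
from h import *
p=cv2.imread("pics/top0.png")[:,:,::-1].copy()
o,R,m=plaques(p)
for q in o: print(q)
for q in o: cv2.circle(R,(int(600-q[1]*1000),int(950-q[0]*1000)),4,(0,255,0),-1)
cv2.imwrite("pics/r0.png",cv2.resize(R[:,:,::-1],(800,500)))
# tray felt
R=rect(p,0.010);h=cv2.cvtColor(R,cv2.COLOR_RGB2HSV);f=cv2.inRange(h,(0,0,40),(179,70,140))
z=np.zeros_like(f);z[330:620,380:800]=f[330:620,380:800]
z=cv2.morphologyEx(z,cv2.MORPH_OPEN,np.ones((7,7)))
for c in cv2.findContours(z,cv2.RETR_EXTERNAL,cv2.CHAIN_APPROX_NONE)[0]:
    if cv2.contourArea(c)<1000: continue
    (cx,cy),s,a=cv2.minAreaRect(c); print("felt",towld(cx,cy),s,a)
pts=np.argwhere(z)[:,::-1].astype(np.int32);(cx,cy),s,a=cv2.minAreaRect(pts);print("tray in",towld(cx,cy),s,a)
for q in ("tray","near1","near2","near3","far1","far2","far3","bay","plaque1","beaker1"):
    l=arm.landmark_of("top",q)
    for e in l: 
        zz={'tray':0,'plaque1':0,'beaker1':0}.get(q,.008);print(q,round(e['conf'],2),e['point'],ray("top",*e['point'],zz).round(4))
E
```

```text
(0.3785, -0.4785, np.float32(-0.827), 105, 20, 1493)
(0.4283, 0.3024, np.float32(0.377), 71, 50, 3171)
(0.4334, -0.3133, np.float32(0.286), 69, 54, 3347)
(0.5176, -0.4195, np.float32(-1.456), 73, 51, 3357)
(0.52, 0.42, np.float32(-0.588), 69, 52, 3133)
(0.569, 0.2968, np.float32(-1.543), 68, 51, 3285)
(0.6632, 0.0723, np.float32(-1.518), 69, 52, 3306)
(0.678, -0.189, np.float32(0.0), 68, 68, 3692)
(0.6809, 0.2058, np.float32(1.03), 69, 68, 3635)
(0.6909, -0.0697, np.float32(0.719), 69, 68, 3624)
(0.7973, -0.4228, np.float32(0.202), 149, 135, 7595)
(0.8616, 0.3878, np.float32(0.729), 92, 84, 7391)
felt (0.4280222778320312, -0.10243231201171876) (76.52941131591797, 82.83828735351562) 2.2457425594329834
felt (0.43082159423828126, -0.019388549804687516) (76.44975280761719, 82.7196044921875) 1.7357046604156494
felt (0.43364599609375, 0.06371423339843751) (76.61233520507812, 82.58917999267578) 1.2453643083572388
felt (0.5171136474609375, -0.10564788818359372) (76.6339340209961, 82.3255844116211) 1.9414864778518677
felt (0.5199349975585936, -0.02231915283203123) (77.23646545410156, 82.41173
[... 868 characters left out ...]
ar2 0.93 [250.6, 370.9] [ 0.5129 -0.1125]
far2 0.73 [249.6, 340.5] [ 0.5132 -0.0224]
far3 0.93 [250.6, 370.9] [ 0.5129 -0.1125]
far3 0.73 [249.6, 340.5] [ 0.5132 -0.0224]
bay 0.74 [262.2, 281.7] [0.4707 0.15  ]
plaque1 0.97 [251.3, 472.6] [ 0.5208 -0.4169]
plaque1 0.93 [195.5, 309.8] [0.675  0.0738]
plaque1 0.85 [325.5, 259.0] [0.2841 0.2097]
plaque1 0.82 [239.0, 190.1] [0.5325 0.4248]
plaque1 0.81 [339.8, 213.6] [0.2392 0.3397]
plaque1 0.61 [282.6, 441.7] [ 0.4248 -0.3248]
plaque1 0.61 [200.1, 203.2] [0.6511 0.3925]
plaque1 0.52 [194.7, 265.2] [0.6733 0.2078]
plaque1 0.18 [161.1, 298.7] [0.78   0.1108]
beaker1 0.92 [195.0, 266.8] [0.6725 0.203 ]
beaker1 0.61 [195.8, 357.2] [ 0.6786 -0.0688]
```

View pics/r0.png

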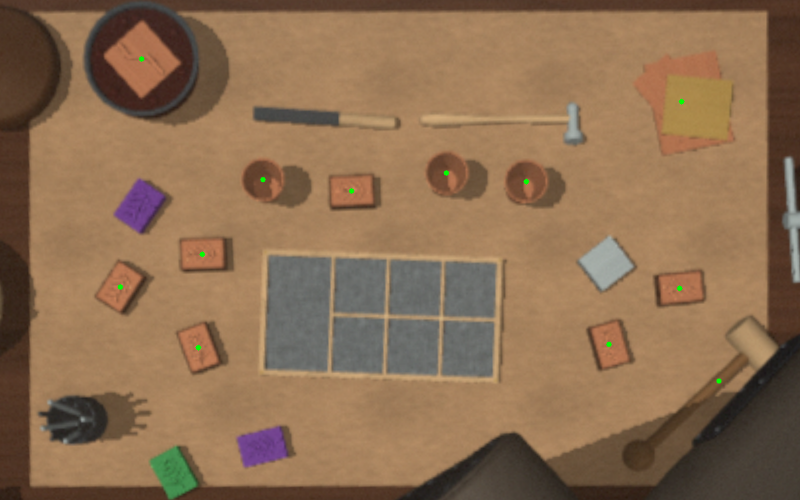

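```bash
cat > p.py <<'E'
from h import *
import math
def plan(x,y,yaw,z=None):
    s=arm.get_state();p=s["eef_pos"];r=s["ee_rot"]
    c=r[2]; d=(yaw-c+math.pi/2)%math.pi-math.pi/2   # nearest half-turn
    t=c+d; dx,dy=x-p[0],y-p[1]
    u=(math.cos(t)*dx+math.sin(t)*dy)/.025; v=(math.sin(t)*dx-math.cos(t)*dy)/.025
    print("t%.1f pos"%s["t"],p.round(4),"rot",r.round(3),"w%.4f"%s["width"],"q6 %.2f"%s["q"][5])
    print("target yaw %.3f turn-z units %.2f | shift x %.2f y %.2f"%(t,-d/.1396263,u,v), "z %.2f"%((p[2]-z)/.025) if z else "")
TR=-0.034
SLOT=dict(near1=(.4280,-.1024),near2=(.4308,-.0194),near3=(.4336,.0637),far1=(.5171,-.1055),far2=(.5199,-.0223),far3=(.5226,.0604),bay=(.4812,.1541))
def place(n,z=None): plan(*SLOT[n],TR,z)
E
python3 -c "
from p import *
plan(.4334,-.3133,.286,.27)"
```

```text
t0.6 pos [ 0.2922 -0.6084  0.4047] rot [-3.142  0.    -2.694] w0.0878 q6 -0.29
target yaw -2.856 turn-z units 1.16 | shift x -8.75 y 9.73 z 5.39
```

Request:
carry_out(targets=[[[0,0,0.58,0,0,0,1],[0,0,0.58,0,0,0,1],[0,0,0,-0.87,0.97,0.54,1],[0,0,0,-0.87,0.97,0.54,1],[0,0,0,-0.87,0.97,0.54,1],[0,0,0,-0.87,0.97,0.54,1],[0,0,0,-0.87,0.97,0.54,1],[0,0,0,-0.87,0.97,0.54,1],[0,0,0,-0.87,0.97,0.54,1],[0,0,0,-0.87,0.97,0.54,1],[0,0,0,-0.87,0.97,0.54,1],[0,0,0,-0.87,0.97,0.54,1],[0,0,0,0,0,0,1]]], squeeze=25)

```text
t: 2.22
eef_pos: [0.4331, -0.3129, 0.269]
ee_rot: [3.141, -0.001, -2.853]
force: [0.1, -0.1, 0.5]
width: 0.0875
```

```bash
python3 -c "
from p import *
p,d=arm.grab_frame('top'); cv2.imwrite('pics/top1.png',p[:,:,::-1])
for q in plaques(p)[0]: print(q)
plan(.4334,-.3133,.286,.187)"
```

```text
(0.211, 0.143, np.float32(-1.571), 274, 20, 3313)
(0.37, -0.575, np.float32(-1.571), 48, 38, 1432)
(0.368, 0.5775, np.float32(-1.571), 45, 42, 1375)
(0.429, 0.3018, np.float32(0.329), 70, 51, 3238)
(0.52, 0.4185, np.float32(-0.559), 70, 54, 3243)
(0.569, 0.2965, np.float32(-1.571), 69, 50, 3261)
(0.6632, 0.0724, np.float32(-1.525), 69, 52, 3293)
(0.6785, -0.189, np.float32(-1.571), 68, 67, 3645)
(0.6805, 0.206, np.float32(-1.571), 68, 67, 3591)
(0.6913, -0.0698, np.float32(0.695), 68, 67, 3593)
(0.812, 0.5715, np.float32(0.0), 76, 57, 2806)
(0.8475, -0.5745, np.float32(-1.571), 49, 35, 1051)
(0.7972, -0.4227, np.float32(0.197), 149, 133, 7567)
(0.8617, 0.3878, np.float32(0.736), 92, 85, 7545)
(0.9415, -0.5525, np.float32(-1.571), 93, 17, 1135)
(0.942, -0.3325, np.float32(-1.571), 213, 16, 3169)
(0.9425, 0.014, np.float32(-1.571), 428, 15, 5569)
(0.9425, 0.3165, np.float32(-1.571), 71, 15, 830)
(0.9425, 0.5165, np.float32(-1.571), 157, 15, 1476)
t2.3 pos [ 0.433  -0.3137  0.2695] rot [ 3.141 -0.    -2.854] w0.0878 q6 -1.02
target yaw -2.856 turn-z units 0.01 | shift x -0.02 y 0.01 z 3.30
```

View pics/top1.png

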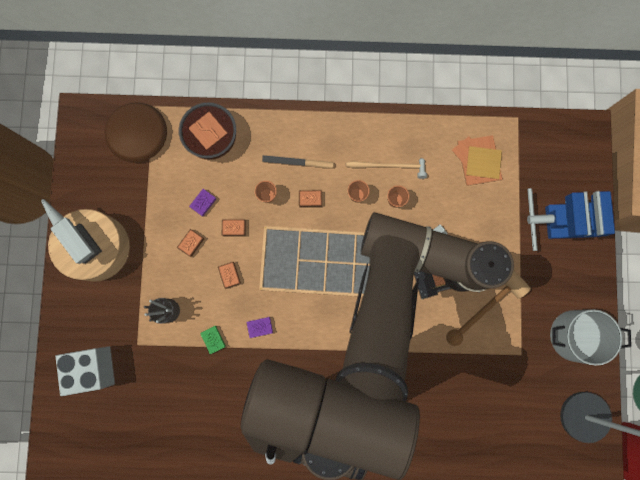

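Request:
carry_out(targets=[[[0,0,0,0,0,0.9,1],[0,0,0,0,0,0.9,1],[0,0,0,0,0,0.8,1],[0,0,0,0,0,0.5,1],[0,0,0,0,0,0.2,1],[0,0,0,0,0,0,1],[0,0,0,0,0,0,-1],[0,0,0,0,0,0,-1],[0,0,0,0,0,0,-1],[0,0,0,0,0,0,-1],[0,0,0,0,0,0,-1],[0,0,0,0,0,0,-1]]], squeeze=25)

```text
t: 3.78
eef_pos: [0.4327, -0.3145, 0.1873]
ee_rot: [-3.141, 0.0, -2.856]
force: [0.2, 0.8, 2.4]
width: 0.0477
```

```bash
python3 -c "
from p import *
p,d=arm.grab_frame('side'); cv2.imwrite('pics/side1.png',p[:,:,::-1])
place('near1',.27)"
```

```text
t3.8 pos [ 0.4327 -0.3145  0.1873] rot [-3.141  0.    -2.856] w0.0473 q6 -1.02
target yaw -3.176 turn-z units 2.29 | shift x 0.48 y 8.47 z -3.31
```

View pics/side1.png

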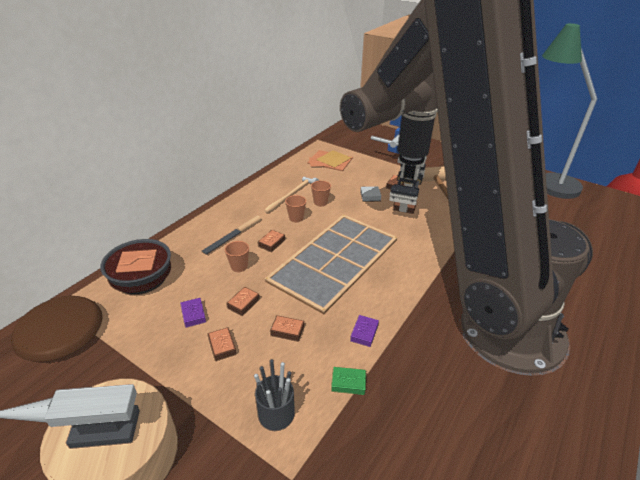

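Request:
carry_out(targets=[[[0,0,0,0,0,-0.8,-1],[0,0,0.76,0,0,-0.8,-1],[0,0,0.76,0,0,-0.8,-1],[0,0,0.77,0,0,0,-1],[0,0,0,0.05,0.94,0,-1],[0,0,0,0.05,0.94,0,-1],[0,0,0,0.05,0.94,0,-1],[0,0,0,0.05,0.94,0,-1],[0,0,0,0.05,0.94,0,-1],[0,0,0,0.05,0.94,0,-1],[0,0,0,0.05,0.94,0,-1],[0,0,0,0.05,0.94,0,-1],[0,0,0,0.08,0.95,0,-1],[0,0,0,0,0,0.8,-1],[0,0,0,0,0,0.4,-1],[0,0,0,0,0,0,-1]]])

```text
t: 5.82
eef_pos: [0.4273, -0.1026, 0.2165]
ee_rot: [-3.141, -0.002, 3.107]
force: [-0.5, -0.0, -1.1]
width: 0.0477
```

```bash
python3 -c "
from p import *
p,d=arm.grab_frame('side'); cv2.imwrite('pics/side2.png',p[:,:,::-1])
place('near1',.1955)"
```

```text
t5.9 pos [ 0.4276 -0.1027  0.217 ] rot [-3.141e+00 -1.000e-03  3.107e+00] w0.0476 q6 -1.82
target yaw 3.108 turn-z units -0.00 | shift x -0.01 y 0.01 z 0.86
```

View pics/side2.png

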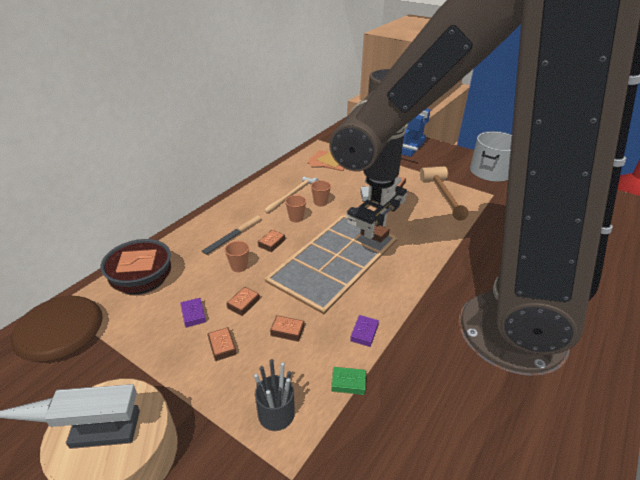

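Request:
carry_out(targets=[[[0,0,0,0,0,0.46,-1],[0,0,0,0,0,0.4,-1],[0,0,0,0,0,0,-1],[0,0,0,0,0,0,0.35],[0,0,0,0,0,0,0.35],[0,0,0,0,0,0,0.35],[0,0,0,0,0,-0.4,0.35],[0,0,0,0,0,-1,0.35],[0,0,0,0,0,-1,0.35],[0,0,0,0,0,-0.5,0.35]]])

```text
t: 7.12
eef_pos: [0.428, -0.1024, 0.27]
ee_rot: [3.141, 0.003, 3.108]
force: [-0.3, 0.1, -0.1]
width: 0.0594
```

```bash
python3 -c "
from p import *
plan(.5176,-.4195,-1.456,.27)"
```

```text
t7.1 pos [ 0.428  -0.1024  0.27  ] rot [3.141e+00 3.000e-03 3.108e+00] w0.0594 q6 -1.82
target yaw 1.686 turn-z units 10.19 | shift x -13.01 y 2.11 z -0.00
```

```bash
python3 -c "
from p import *
print(arm.get_state()['q'].round(3))"
```

```text
[ 0.216  0.111 -0.671  0.    -0.786 -1.821]
```

Request:
carry_out(targets=[[[0,0,0,-0.31,-0.97,0,1],[0,0,0,-0.31,-0.97,0,1],[0,0,0,-0.31,-0.97,0,1],[0,0,0,-0.31,-0.97,0,1],[0,0,0,-0.31,-0.97,0,1],[0,0,0,-0.31,-0.97,0,1],[0,0,0,-0.31,-0.97,0,1],[0,0,0,-0.31,-0.97,0,1],[0,0,0,-0.31,-0.97,0,1],[0,0,0,-0.31,-0.97,0,1],[0,0,0,-0.31,-0.97,0,1],[0,0,0,-0.31,-0.97,0,1],[0,0,0,-0.31,-0.97,0,1],[0,0,1,0,0,0,1],[0,0,1,0,0,0,1],[0,0,1,0,0,0,1],[0,0,1,0,0,0,1],[0,0,1,0,0,0,1],[0,0,1,0,0,0,1]]])

```text
t: 9.5
eef_pos: [0.5176, -0.4208, 0.2679]
ee_rot: [-3.141, -0.001, 2.265]
force: [-0.5, 0.4, -0.1]
width: 0.0879
```

```bash
cat > p.py <<'E'
from h import *
import math
def q1of(x,y): return math.atan2(y,x)+math.asin(.192/math.hypot(x,y))
def plan(x,y,yaw,z=None):
    s=arm.get_state();p=s["eef_pos"];r=s["ee_rot"];q=s["q"]
    cu=q[0]+q[5]-math.pi/2
    print("t%.1f pos"%s["t"],p.round(4),"rot",r.round(3),"w%.4f"%s["width"],"q6 %.2f"%q[5], "z %.2f"%((p[2]-z)/.025) if z else "")
    dx,dy=x-p[0],y-p[1]
    def sh(t): return "(%.2f, %.2f)"%((math.cos(t)*dx+math.sin(t)*dy)/.025,(math.sin(t)*dx-math.cos(t)*dy)/.025)
    print("shift at current yaw",sh(cu))
    for k in range(-3,3):
        t=yaw+k*math.pi; q6=t+math.pi/2-q1of(x,y)
        if abs(q6)<2.9 and abs(t-cu)<3.6: print("turn %.2f then shift %s  final q6 %.2f; q6 after turn in place %.2f"%((cu-t)/.1396263,sh(t),q6,t+math.pi/2-q[0]))
TR=-0.034
SLOT=dict(near1=(.4280,-.1024),near2=(.4308,-.0194),near3=(.4336,.0637),far1=(.5171,-.1055),far2=(.5199,-.0223),far3=(.5226,.0604),bay=(.4812,.1541))
def place(n,z=None): plan(*SLOT[n],TR,z)
E
python3 -c "
from p import *
p,d=arm.grab_frame('top'); cv2.imwrite('pics/top2.png',p[:,:,::-1])
p,d=arm.grab_frame('side'); cv2.imwrite('pics/side3.png',p[:,:,::-1])
plan(.5176,-.4195,-1.456,.187)"
```

```text
t9.6 pos [ 0.5176 -0.4208  0.2679] rot [-3.141e+00 -1.000e-03  2.268e+00] w0.0874 q6 -2.05 z 3.24
shift at current yaw (0.04, 0.03)
turn 4.17 then shift (0.05, 0.01)  final q6 -2.64; q6 after turn in place -2.64
turn -18.33 then shift (-0.05, -0.01)  final q6 0.50; q6 after turn in place 0.51
```

View pics/side3.png

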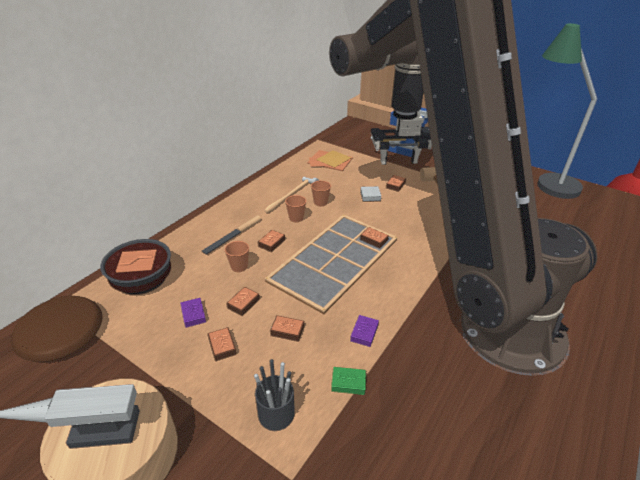

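View pics/top2.png

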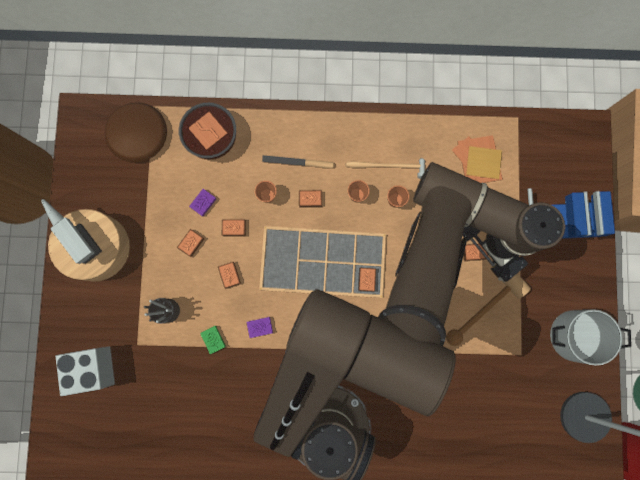

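Request:
carry_out(targets=[[[0,0,0.84,0,0,0,1],[0,0,0.84,0,0,0,1],[0,0,0.83,0,0,0,1],[0,0,0.83,0,0,0,1],[0,0,0.83,0.05,0,0,1],[0,0,0,0,0,0.9,1],[0,0,0,0,0,0.9,1],[0,0,0,0,0,0.8,1],[0,0,0,0,0,0.44,1],[0,0,0,0,0,0.2,1],[0,0,0,0,0,0,1],[0,0,0,0,0,0,-1],[0,0,0,0,0,0,-1],[0,0,0,0,0,0,-1],[0,0,0,0,0,0,-1],[0,0,0,0,0,0,-1],[0,0,0,0,0,0,-1]]])

```text
t: 11.72
eef_pos: [0.5175, -0.4197, 0.1873]
ee_rot: [3.142, 0.0, 1.688]
force: [0.5, -0.8, 1.8]
width: 0.048
```

```bash
python3 -c "
from p import *
place('far1',.27)"
```

```text
t11.7 pos [ 0.5175 -0.4197  0.1873] rot [3.142 0.    1.688] w0.0480 q6 -2.64 z -3.31
shift at current yaw (12.48, 1.45)
turn -10.17 then shift (0.44, 12.56)  final q6 -1.78; q6 after turn in place -1.22
```

Request:
carry_out(targets=[[[0,0,0,0,0,-0.8,-1],[0,0,-0.92,0,0,-0.9,-1],[0,0,-0.92,0,0,-0.9,-1],[0,0,-0.92,0,0,-0.7,-1],[0,0,-0.92,0,0,0,-1],[0,0,-0.92,0,0,0,-1],[0,0,-0.92,0,0,0,-1],[0,0,-0.92,0,0,0,-1],[0,0,-0.92,0,0,0,-1],[0,0,-0.92,0,0,0,-1],[0,0,-0.92,0,0,0,-1],[0,0,-0.97,0,0,0,-1],[0,0,0,0.03,0.96,0,-1],[0,0,0,0.03,0.96,0,-1],[0,0,0,0.03,0.96,0,-1],[0,0,0,0.03,0.96,0,-1],[0,0,0,0.03,0.96,0,-1],[0,0,0,0.03,0.96,0,-1]]])

```text
t: 13.98
eef_pos: [0.5175, -0.2735, 0.2698]
ee_rot: [3.141, 0.0, 3.107]
force: [-0.4, -0.6, -0.2]
width: 0.0475
```

Request:
carry_out(targets=[[[0,0,0,0.04,0.97,0,-1],[0,0,0,0.04,0.97,0,-1],[0,0,0,0.04,0.97,0,-1],[0,0,0,0.04,0.97,0,-1],[0,0,0,0.04,0.97,0,-1],[0,0,0,0.03,0.97,0,-1],[0,0,0,0.03,0.97,0,-1],[0,0,0,0,0,0.9,-1],[0,0,0,0,0,0.9,-1],[0,0,0,0,0,0.4,-1],[0,0,0,0,0,0,-1]]])

```text
t: 15.35
eef_pos: [0.5167, -0.1053, 0.2144]
ee_rot: [-3.141, -0.001, 3.108]
force: [-0.5, 0.2, -1.1]
width: 0.0478
```

```bash
python3 -c "
from p import *
place('far1',.1955)"
```

```text
t15.3 pos [ 0.5167 -0.1053  0.2144] rot [-3.141e+00 -1.000e-03  3.108e+00] w0.0478 q6 -1.78 z 0.76
shift at current yaw (-0.02, -0.01)
turn 0.00 then shift (-0.02, -0.01)  final q6 -1.78; q6 after turn in place -1.78
turn -22.50 then shift (0.02, 0.01)  final q6 1.37; q6 after turn in place 1.37
```

Next is C (0.663, 0.072).

Request:
carry_out(targets=[[[0,0,0,0,0,0.36,-1],[0,0,0,0,0,0.4,-1],[0,0,0,0,0,0,-1],[0,0,0,0,0,0,0.35],[0,0,0,0,0,0,0.35],[0,0,0,0,0,0,0.35],[0,0,0,0,0,-0.4,0.35],[0,0,0,0,0,-1,0.35],[0,0,0,0,0,-1,0.35],[0,0,0,0,0,-0.8,0.35]]])

```text
t: 16.6
eef_pos: [0.5172, -0.1057, 0.2775]
ee_rot: [3.141, 0.001, 3.108]
force: [-0.1, 0.5, -0.8]
width: 0.059
```

```bash
python3 -c "
from p import *
p,d=arm.grab_frame('top'); cv2.imwrite('pics/top3.png',p[:,:,::-1])
p,d=arm.grab_frame('side'); cv2.imwrite('pics/side4.png',p[:,:,::-1])
plan(.6632,.0723,-1.52,.27)"
```

```text
t16.7 pos [ 0.5179 -0.1057  0.2787] rot [3.141 0.005 3.108] w0.0588 q6 -1.77 z 0.35
shift at current yaw (-5.57, 7.31)
turn -11.86 then shift (-6.82, -6.17)  final q6 -0.35; q6 after turn in place -0.12
```

View pics/top3.png

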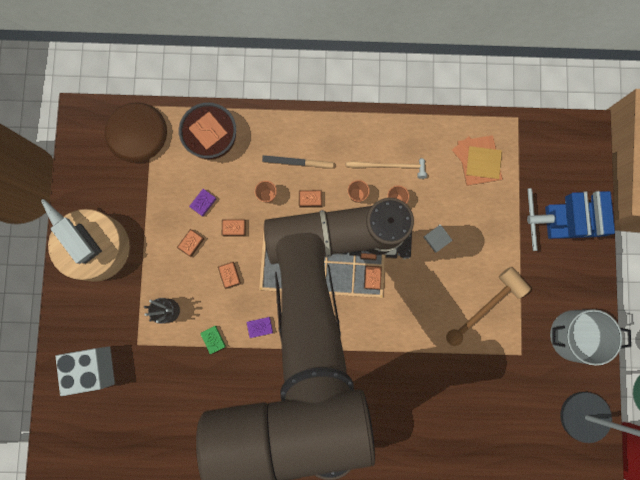

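View pics/side4.png

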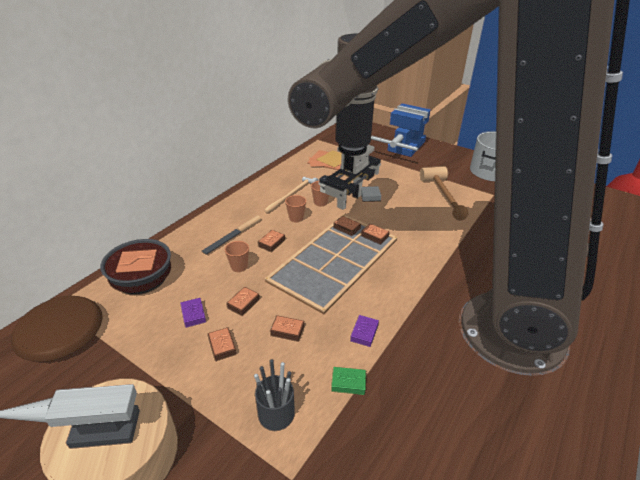

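```bash
cat >> h.py <<'E'
def tray_plaques(img,n="top"):
    R=rect(img,0.028,n);m=copper(R);m=cv2.morphologyEx(m,cv2.MORPH_CLOSE,np.ones((9,9)));m=cv2.morphologyEx(m,cv2.MORPH_OPEN,np.ones((7,7)))
    for c in cv2.findContours(m,cv2.RETR_EXTERNAL,cv2.CHAIN_APPROX_NONE)[0]:
        if not 1500<cv2.contourArea(c)<5000: continue
        (cx,cy),(w,h),a=cv2.minAreaRect(c); x,y=towld(cx,cy)
        if not(.37<x<.58 and -.17<y<.21): continue
        if w>h: a-=90
        a=(a+90)%180-90
        print("in tray",round(x,4),round(y,4),"yaw %.3f"%(-np.radians(a)),round(w),round(h))
E
python3 -c "
from p import *
for f in ('top2','top3'):
  tray_plaques(cv2.imread(f'pics/{f}.png')[:,:,::-1].copy()); print()
"
```

```text
in tray 0.4269 -0.1009 yaw -0.038 45 65

in tray 0.434 -0.1178 yaw -0.030 46 65
```

```bash
python3 -c "
from p import *
plan(.434,-.1178,TR,.196)"
```

```text
t16.7 pos [ 0.5179 -0.1057  0.2787] rot [3.141 0.005 3.108] w0.0588 q6 -1.77 z 3.31
shift at current yaw (3.34, -0.60)
turn 0.00 then shift (3.34, -0.60)  final q6 -1.78; q6 after turn in place -1.78
turn -22.50 then shift (-3.34, 0.60)  final q6 1.36; q6 after turn in place 1.37
```

Request:
carry_out(targets=[[[0,0,0,0.84,-0.15,0,1],[0,0,0,0.84,-0.15,0,1],[0,0,0,0.83,-0.15,0,1],[0,0,0,0.83,-0.15,0,1],[0,0,0,0,0,0.9,1],[0,0,0,0,0,0.9,1],[0,0,0,0,0,0.8,1],[0,0,0,0,0,0.5,1],[0,0,0,0,0,0.2,1],[0,0,0,0,0,0,1],[0,0,0,0,0,0,-1],[0,0,0,0,0,0,-1],[0,0,0,0,0,0,-1],[0,0,0,0,0,0,-1],[0,0,0,0,0,0,-1]]])

```text
t: 18.58
eef_pos: [0.4331, -0.1179, 0.1933]
ee_rot: [-3.142, 0.0, 3.108]
force: [-2.5, -0.9, 2.0]
width: 0.0476
```

```bash
python3 -c "
from p import *
p,d=arm.grab_frame('side'); cv2.imwrite('pics/side5.png',p[100:400,200:600,::-1])
place('near1',.1955)"
```

```text
t18.6 pos [ 0.4331 -0.1179  0.1933] rot [-3.142  0.     3.108] w0.0475 q6 -1.78 z -0.09
shift at current yaw (0.23, 0.61)
turn 0.00 then shift (0.23, 0.61)  final q6 -1.82; q6 after turn in place -1.78
turn -22.50 then shift (-0.23, -0.61)  final q6 1.32; q6 after turn in place 1.36
```

View pics/side5.png

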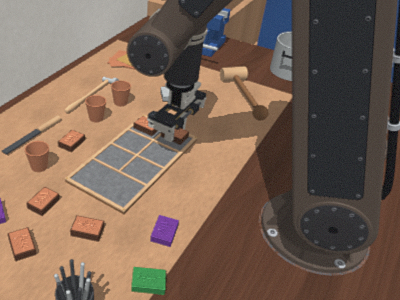

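Request:
carry_out(targets=[[[0,0,0,0,0,-0.4,-1],[0,0,0,0.12,0.3,0,-1],[0,0,0,0.12,0.31,0,-1],[0,0,0,0,0,0,-1],[0,0,0,0,0,0.38,-1],[0,0,0,0,0,0,-1],[0,0,0,0,0,0,0.35],[0,0,0,0,0,0,0.35],[0,0,0,0,0,0,0.35],[0,0,0,0,0,-0.4,0.35],[0,0,0,0,0,-1,0.35],[0,0,0,0,0,-1,0.35],[0,0,0,0,0,-0.8,0.35]]])

```text
t: 20.25
eef_pos: [0.4277, -0.1025, 0.2754]
ee_rot: [3.141, 0.001, 3.108]
force: [-0.4, 0.4, -0.0]
width: 0.0593
```

```bash
python3 -c "
from p import *
plan(.6632,.0723,-1.52,.27)"
```

```text
t20.2 pos [ 0.4277 -0.1025  0.2754] rot [3.141e+00 1.000e-03 3.108e+00] w0.0593 q6 -1.82 z 0.22
shift at current yaw (-9.18, 7.31)
turn -11.86 then shift (-6.50, -9.76)  final q6 -0.35; q6 after turn in place -0.17
```

Request:
carry_out(targets=[[[0,0,-0.99,0,0,0,0.7],[0,0,-0.99,0,0,0,0.7],[0,0,-0.99,0,0,0,0.7],[0,0,-0.99,0,0,0,0.7],[0,0,-0.99,0,0,0,0.7],[0,0,-0.99,0,0,0,0.7],[0,0,-0.99,0,0,0,0.7],[0,0,-0.99,0,0,0,0.7],[0,0,-0.99,0,0,0,0.7],[0,0,-0.99,0,0,0,0.7],[0,0,-0.99,0,0,0,0.7],[0,0,-0.97,0,0,0,0.7],[0,0,0,-0.65,-0.97,0,0.7],[0,0,0,-0.65,-0.98,0,0.7],[0,0,0,-0.65,-0.97,0,0.7],[0,0,0,-0.65,-0.98,0,0.7],[0,0,0,-0.65,-0.97,0,0.7],[0,0,0,-0.65,-0.98,0,0.7],[0,0,0,-0.65,-0.97,0,0.7],[0,0,0,-0.65,-0.98,0,0.7]]])

```text
t: 22.75
eef_pos: [0.6164, 0.0379, 0.2745]
ee_rot: [-3.141, 0.0, -1.519]
force: [-0.1, -0.4, -0.1]
width: 0.0744
```

Request:
carry_out(targets=[[[0,0,0,-0.65,-0.98,0,0.8],[0,0,0,-0.65,-0.98,0,0.8],[0,0,0,0,0,0,0.8]]])

```text
t: 23.12
eef_pos: [0.6641, 0.0734, 0.2739]
ee_rot: [-3.141, 0.0, -1.519]
force: [-1.2, -0.1, 0.5]
width: 0.079
```

```bash
python3 -c "
from p import *
p,d=arm.grab_frame('top'); cv2.imwrite('pics/top4.png',p[:,:,::-1])
tray_plaques(p)
for q in plaques(p)[0]:
  if abs(q[1])<.45 and .35<q[0]<.75: print(q)
plan(.6632,.0723,-1.52,.187)"
```

```text
in tray 0.4278 -0.1003 yaw -0.033 44 64
in tray 0.5208 -0.1041 yaw -0.032 43 63
(0.428, -0.101, np.float32(0.0), 64, 44, 2684)
(0.5218, -0.1045, np.float32(-0.031), 63, 44, 2628)
(0.5202, 0.4201, np.float32(-0.525), 70, 52, 3163)
(0.6658, 0.0787, np.float32(-1.518), 40, 25, 902)
(0.6608, 0.1958, np.float32(-1.092), 58, 29, 1141)
(0.678, -0.1885, np.float32(0.0), 68, 65, 3543)
(0.6906, -0.0698, np.float32(0.322), 67, 66, 3480)
t23.2 pos [0.6632 0.0727 0.2738] rot [ 3.141 -0.    -1.519] w0.0787 q6 -0.35 z 3.47
shift at current yaw (0.02, -0.00)
turn 0.01 then shift (0.02, -0.00)  final q6 -0.35; q6 after turn in place -0.35
turn -22.49 then shift (-0.02, 0.00)  final q6 2.79; q6 after turn in place 2.79
```

View pics/top4.png

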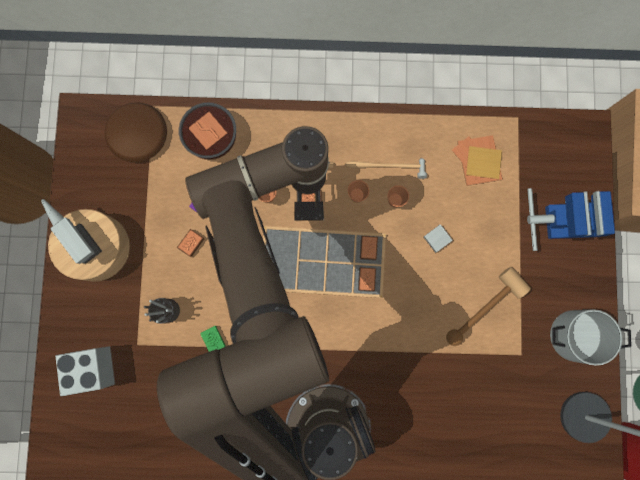

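Request:
carry_out(targets=[[[0,0,0,0,0,0.9,0.8],[0,0,0,0,0,0.9,0.8],[0,0,0,0,0,0.9,0.8],[0,0,0,0,0,0.5,0.8],[0,0,0,0,0,0.25,0.8],[0,0,0,0,0,0,0.8],[0,0,0,0,0,0,-1],[0,0,0,0,0,0,-1],[0,0,0,0,0,0,-1],[0,0,0,0,0,0,-1],[0,0,0,0,0,0,-1]]])

```text
t: 24.55
eef_pos: [0.6631, 0.0724, 0.1877]
ee_rot: [-3.141, 0.0, -1.519]
force: [0.3, 0.2, 2.1]
width: 0.0477
```

```bash
python3 -c "
from p import *
place('far2',.27)"
```

```text
t24.6 pos [0.6631 0.0724 0.1877] rot [-3.141  0.    -1.519] w0.0477 q6 -0.35 z -3.29
shift at current yaw (3.49, 5.92)
turn 11.86 then shift (5.60, -3.98)  final q6 -1.94; q6 after turn in place -2.01
turn -10.64 then shift (-5.60, 3.98)  final q6 1.20; q6 after turn in place 1.14
```

Request:
carry_out(targets=[[[0,0,0,0,0,-0.8,-1],[0,0,0,0,0,-0.9,-1],[0,0,0,0,0,-0.9,-1],[0,0,-0.97,0,0,-0.4,-1],[0,0,-0.97,0,0,0,-1],[0,0,-0.97,0,0,0,-1],[0,0,-0.97,0,0,0,-1],[0,0,-0.97,0,0,0,-1],[0,0,-0.97,0,0,0,-1],[0,0,-0.97,0,0,0,-1],[0,0,-0.97,0,0,0,-1],[0,0,-0.97,0,0,0,-1],[0,0,-0.97,0,0,0,-1],[0,0,-0.94,0,0,0,-1]]])

```text
t: 26.3
eef_pos: [0.6628, 0.0723, 0.262]
ee_rot: [3.141, 0.001, -0.03]
force: [-0.0, 0.4, -1.0]
width: 0.0476
```

Request:
carry_out(targets=[[[0,0,0,-0.93,0.66,0,-1],[0,0,0,-0.93,0.66,0,-1],[0,0,0,-0.93,0.66,0,-1],[0,0,0,-0.93,0.66,0,-1],[0,0,0,-0.94,0.67,0,-1],[0,0,0,-0.94,0.67,0,-1],[0,0,0,0,0,0.9,-1],[0,0,0,0,0,0.9,-1],[0,0,0,0,0,0.4,-1],[0,0,0,0,0,0,-1]]])

```text
t: 27.55
eef_pos: [0.5195, -0.0224, 0.2069]
ee_rot: [3.141, 0.002, -0.034]
force: [-0.7, -0.3, 0.1]
width: 0.0477
```

```bash
python3 -c "
from p import *
place('far2',.1955)"
```

```text
t27.6 pos [ 0.5195 -0.0224  0.2069] rot [ 3.141e+00  2.000e-03 -3.400e-02] w0.0477 q6 1.20 z 0.46
shift at current yaw (0.01, -0.00)
turn 22.50 then shift (-0.01, 0.00)  final q6 -1.94; q6 after turn in place -1.94
turn 0.00 then shift (0.01, -0.00)  final q6 1.20; q6 after turn in place 1.20
```

Request:
carry_out(targets=[[[0,0,0,0,0,0.45,-1],[0,0,0,0,0,0,-1],[0,0,0,0,0,0,0.35],[0,0,0,0,0,0,0.35],[0,0,0,0,0,0,0.35],[0,0,0,0,0,-0.4,0.35],[0,0,0,0,0,-1,0.35],[0,0,0,0,0,-1,0.35],[0,0,0,0,0,-0.7,0.35]]])

```text
t: 28.68
eef_pos: [0.5199, -0.0224, 0.2756]
ee_rot: [-3.141, -0.002, -0.034]
force: [-0.7, 0.3, -0.7]
width: 0.0591
```

```bash
python3 -c "
from p import *
p,d=arm.grab_frame('side'); cv2.imwrite('pics/side6.png',p[:,:,::-1])
p,d=arm.grab_frame('top'); cv2.imwrite('pics/top5.png',p[:,:,::-1])
tray_plaques(p)
for q in plaques(p)[0]:
  if abs(q[1])<.45 and .35<q[0]<.75: print(q)
plan(.569,.2966,-1.55,.27)"
```

```text
in tray 0.428 -0.1 yaw -0.000 62 44
(0.4285, -0.101, np.float32(0.0), 63, 44, 2644)
(0.4281, 0.3035, np.float32(0.381), 71, 47, 2842)
(0.5195, 0.4192, np.float32(-0.588), 69, 52, 3117)
(0.5695, 0.2966, np.float32(-1.544), 68, 50, 2971)
(0.679, -0.189, np.float32(0.0), 68, 68, 3663)
(0.6805, 0.2065, np.float32(0.0), 69, 67, 3593)
(0.698, -0.0725, np.float32(1.301), 69, 55, 2933)
t28.8 pos [ 0.5204 -0.0222  0.2764] rot [-3.14  -0.004 -0.033] w0.0591 q6 1.20 z 0.25
shift at current yaw (1.51, -12.81)
turn 10.86 then shift (-12.71, -2.21)  final q6 -0.76; q6 after turn in place -0.31
turn -11.64 then shift (12.71, 2.21)  final q6 2.38; q6 after turn in place 2.83
```

View pics/side6.png

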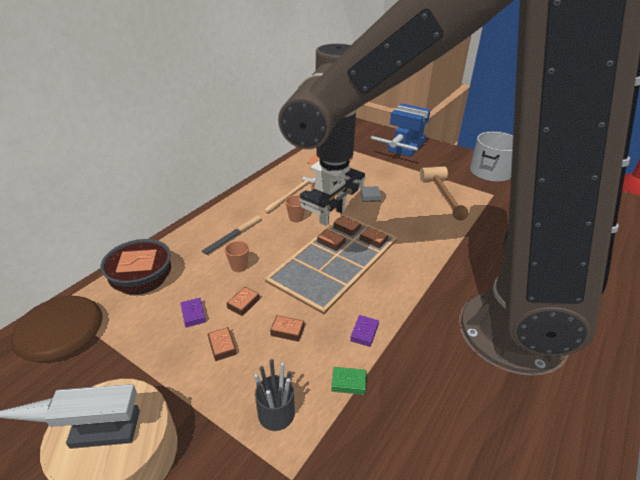

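Request:
carry_out(targets=[[[0,0,0.99,0,0,0,1],[0,0,0.99,0,0,0,1],[0,0,0.99,0,0,0,1],[0,0,0.99,0,0,0,1],[0,0,0.99,0,0,0,1],[0,0,0.99,0,0,0,1],[0,0,0.99,0,0,0,1],[0,0,0.99,0,0,0,1],[0,0,0.99,0,0,0,1],[0,0,0.99,0,0,0,1],[0,0,0.96,0,0,0,1],[0,0,0,-0.98,-0.17,0,1],[0,0,0,-0.98,-0.17,0,1],[0,0,0,-0.98,-0.17,0,1],[0,0,0,-0.98,-0.17,0,1],[0,0,0,-0.98,-0.17,0,1],[0,0,0,-0.98,-0.17,0,1],[0,0,0,-0.98,-0.17,0,1],[0,0,0,-0.98,-0.17,0,1],[0,0,0,-0.98,-0.17,0,1]]])

```text
t: 31.28
eef_pos: [0.5536, 0.2005, 0.2736]
ee_rot: [3.141, -0.0, -1.55]
force: [0.1, -0.3, -0.6]
width: 0.0875
```

Request:
carry_out(targets=[[[0,0,0,-0.98,-0.17,0,1],[0,0,0,-0.98,-0.17,0,1],[0,0,0,-0.98,-0.17,0,1],[0,0,0,-0.95,-0.17,0,1],[0,0,0,0,0,0.9,1],[0,0,0,0,0,0.9,1],[0,0,0,0,0,0.5,1],[0,0,0,0,0,0,1]]])

```text
t: 32.28
eef_pos: [0.5683, 0.2966, 0.2153]
ee_rot: [3.14, -0.001, -1.55]
force: [0.3, 0.2, 0.0]
width: 0.0879
```

```bash
python3 -c "
from p import *
p,d=arm.grab_frame('side'); cv2.imwrite('pics/side7.png',p[:,:,::-1])
p,d=arm.grab_frame('top'); cv2.imwrite('pics/top6.png',p[:,:,::-1])
tray_plaques(p)
plan(.569,.2966,-1.55,.187)"
```

```text
in tray 0.4283 -0.1008 yaw -0.045 45 65
in tray 0.5209 -0.104 yaw -0.026 45 66
in tray 0.5215 -0.0215 yaw -0.000 65 45
t32.4 pos [0.5688 0.2968 0.2168] rot [-3.141  0.    -1.55 ] w0.0879 q6 -0.76 z 1.19
shift at current yaw (0.01, -0.01)
turn -0.00 then shift (0.01, -0.01)  final q6 -0.76; q6 after turn in place -0.76
turn -22.50 then shift (-0.01, 0.01)  final q6 2.38; q6 after turn in place 2.38
```

View pics/side7.png

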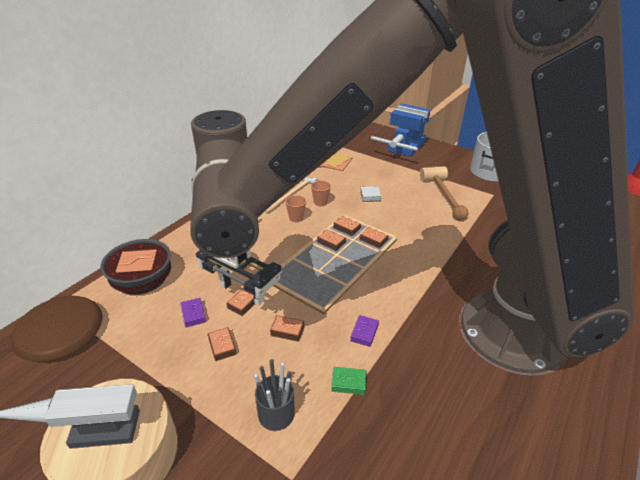

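Request:
carry_out(targets=[[[0,0,0,0,0,0.6,1],[0,0,0,0,0,0.4,1],[0,0,0,0,0,0.18,1],[0,0,0,0,0,0,1],[0,0,0,0,0,0,-1],[0,0,0,0,0,0,-1],[0,0,0,0,0,0,-1],[0,0,0,0,0,0,-1],[0,0,0,0,0,0,-1],[0,0,0,0,0,-0.8,-1],[0,0,0,0,0,-0.9,-1],[0,0,0,0,0,-0.9,-1]]])

```text
t: 33.88
eef_pos: [0.5682, 0.2963, 0.252]
ee_rot: [3.141, -0.0, -1.55]
force: [-0.1, 0.4, -1.8]
width: 0.0477
```

```bash
python3 -c "
from p import *
place('far3',.27)"
```

```text
t33.9 pos [0.5682 0.2963 0.252 ] rot [ 3.141 -0.    -1.55 ] w0.0477 q6 -0.76 z -0.72
shift at current yaw (9.40, 2.02)
turn 11.64 then shift (1.50, -9.49)  final q6 -2.09; q6 after turn in place -2.39
turn -10.86 then shift (-1.50, 9.49)  final q6 1.05; q6 after turn in place 0.75
```

Request:
carry_out(targets=[[[0,0,-0.99,0,0,0,-1],[0,0,-0.99,0,0,0,-1],[0,0,-0.99,0,0,0,-1],[0,0,-0.99,0,0,0,-1],[0,0,-0.99,0,0,0,-1],[0,0,-0.99,0,0,0,-1],[0,0,-0.99,0,0,0,-1],[0,0,-0.99,0,0,0,-1],[0,0,-0.99,0,0,0,-1],[0,0,-0.99,0,0,0,-1],[0,0,-0.96,0,0,0,-1],[0,0,0,-0.15,0.95,0,-1],[0,0,0,-0.15,0.95,0,-1],[0,0,0,-0.15,0.95,0,-1],[0,0,0,-0.15,0.95,0,-1],[0,0,0,-0.15,0.95,0,-1],[0,0,0,-0.15,0.95,0,-1],[0,0,0,-0.15,0.95,0,-1],[0,0,0,-0.15,0.95,0,-1],[0,0,0,-0.15,0.95,0,-1]]])

```text
t: 36.38
eef_pos: [0.5271, 0.0824, 0.2517]
ee_rot: [-3.142, -0.0, -0.034]
force: [-0.1, 0.1, -1.6]
width: 0.0481
```

Request:
carry_out(targets=[[[0,0,0,-0.15,0.94,0,-1],[0,0,0,0,0,0.9,-1],[0,0,0,0,0,0.7,-1],[0,0,0,0,0,0,-1]]])

```text
t: 36.88
eef_pos: [0.5223, 0.0596, 0.2106]
ee_rot: [3.14, 0.002, -0.034]
force: [0.1, -0.5, -1.9]
width: 0.0481
```

```bash
python3 -c "
from p import *
place('far3',.1955)"
```

```text
t36.9 pos [0.5223 0.0596 0.2106] rot [ 3.14e+00  2.00e-03 -3.40e-02] w0.0481 q6 1.05 z 0.60
shift at current yaw (0.01, -0.03)
turn 22.50 then shift (-0.01, 0.03)  final q6 -2.09; q6 after turn in place -2.09
turn -0.00 then shift (0.01, -0.03)  final q6 1.05; q6 after turn in place 1.05
```

Request:
carry_out(targets=[[[0,0,0,0,0,0.35,-1],[0,0,0,0,0,0.25,-1],[0,0,0,0,0,0,-1],[0,0,0,0,0,0,0.35],[0,0,0,0,0,0,0.35],[0,0,0,0,0,0,0.35],[0,0,0,0,0,-0.4,0.35],[0,0,0,0,0,-1,0.35],[0,0,0,0,0,-1,0.35],[0,0,0,0,0,-0.7,0.35]]])

```text
t: 38.12
eef_pos: [0.5231, 0.0607, 0.2762]
ee_rot: [-3.141, -0.002, -0.034]
force: [0.5, 0.2, 0.1]
width: 0.059
```

```bash
python3 -c "
from p import *
p,d=arm.grab_frame('top'); cv2.imwrite('pics/top7.png',p[:,:,::-1])
tray_plaques(p)
for q in plaques(p)[0]:
  if abs(q[1])<.45 and .35<q[0]<.75: print(q)
plan(.4285,.3024,.37,.27)
plan(.52,.419,-.57,.27)"
```

```text
in tray 0.4285 -0.1016 yaw -0.023 44 64
in tray 0.5209 -0.1041 yaw -0.033 43 63
(0.4285, -0.1025, np.float32(0.0), 63, 45, 2647)
(0.5219, -0.1049, np.float32(-0.032), 63, 43, 2593)
(0.521, 0.4212, np.float32(-0.559), 69, 48, 3046)
(0.6785, -0.189, np.float32(-1.571), 68, 67, 3655)
(0.68, 0.2065, np.float32(0.0), 68, 67, 3601)
(0.6909, -0.0704, np.float32(0.322), 68, 68, 3582)
t38.2 pos [0.5237 0.0609 0.2782] rot [-3.14  -0.004 -0.033] w0.0589 q6 1.05 z 0.33
shift at current yaw (-4.13, -9.53)
turn 19.61 then shift (0.06, 10.38)  final q6 -2.19; q6 after turn in place -1.69
turn -2.89 then shift (-0.06, -10.38)  final q6 0.95; q6 after turn in place 1.45
t38.2 pos [0.5237 0.0609 0.2782] rot [-3.14  -0.004 -0.033] w0.0589 q6 1.05 z 0.33
shift at current yaw (-0.63, -14.31)
turn 3.84 then shift (-7.86, -11.98)  final q6 0.03; q6 after turn in place 0.51
```

View pics/top7.png

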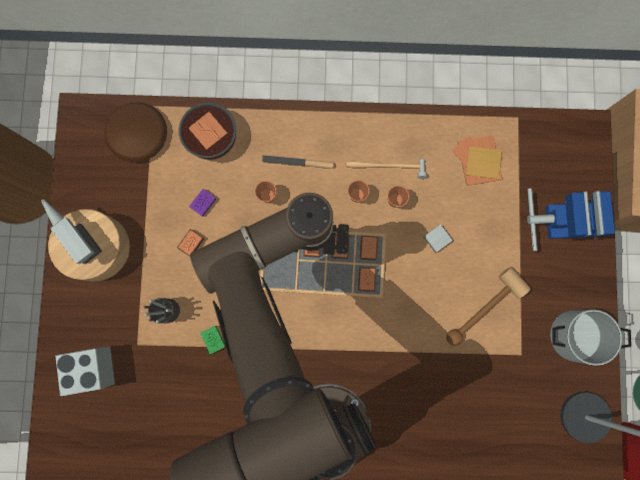

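Request:
carry_out(targets=[[[0,0,-0.96,0,0,0,1],[0,0,-0.97,0,0,0,1],[0,0,-0.96,0,0,0,1],[0,0,0,0,-0.94,0,1],[0,0,0,0,-0.94,0,1],[0,0,0,0,-0.94,0,1],[0,0,0,0,-0.94,0,1],[0,0,0,0,-0.94,0,1],[0,0,0,0,-0.94,0,1],[0,0,0,0,-0.94,0,1],[0,0,0,0,-0.95,0,1],[0,0,0,0,-0.95,0,1],[0,0,0,0,-0.95,0,1],[0,0,0,-0.06,-0.95,0,1],[0,0,0,0,0,0.9,1],[0,0,0,0,0,0.9,1],[0,0,0,0,0,0.5,1],[0,0,0,0,0,0,1]]])

```text
t: 40.42
eef_pos: [0.4277, 0.3018, 0.2162]
ee_rot: [3.141, 0.001, 0.37]
force: [0.4, 1.2, 1.0]
width: 0.0877
```

```bash
python3 -c "
from p import *
p,d=arm.grab_frame('side'); cv2.imwrite('pics/side8.png',p[:,:,::-1])
p,d=arm.grab_frame('top'); cv2.imwrite('pics/top8.png',p[:,:,::-1])
tray_plaques(p)
plan(.4285,.3024,.37,.187)"
```

```text
in tray 0.4281 -0.1007 yaw -0.040 45 65
in tray 0.5208 -0.104 yaw -0.028 45 66
in tray 0.5215 -0.021 yaw -0.000 44 65
in tray 0.5243 0.0615 yaw -0.026 44 63
t40.5 pos [0.428  0.3023 0.2173] rot [-3.141e+00 -1.000e-03  3.700e-01] w0.0880 q6 0.95 z 1.21
shift at current yaw (0.02, 0.00)
turn 22.50 then shift (-0.02, -0.00)  final q6 -2.19; q6 after turn in place -2.19
turn -0.00 then shift (0.02, 0.00)  final q6 0.95; q6 after turn in place 0.95
```

View pics/side8.png

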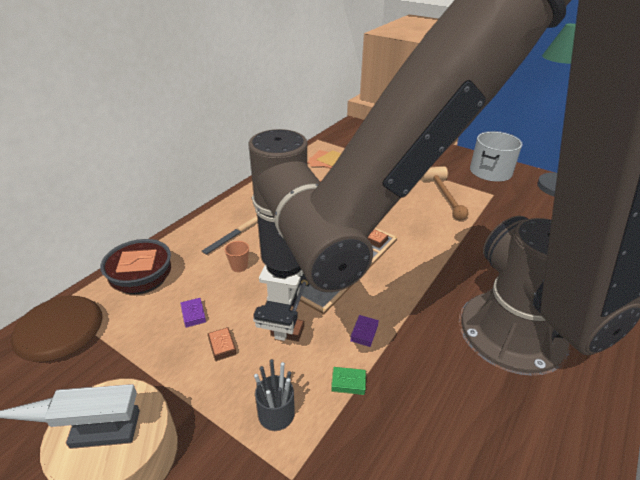

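Request:
carry_out(targets=[[[0,0,0,0,0,0.6,1],[0,0,0,0,0,0.4,1],[0,0,0,0,0,0.2,1],[0,0,0,0,0,0,1],[0,0,0,0,0,0,-1],[0,0,0,0,0,0,-1],[0,0,0,0,0,0,-1],[0,0,0,0,0,0,-1],[0,0,0,0,0,0,-1],[0,0,0,0,0,-0.8,-1],[0,0,0,0,0,-0.9,-1],[0,0,0,0,0,-0.7,-1]]])

```text
t: 42.02
eef_pos: [0.4277, 0.302, 0.2473]
ee_rot: [-3.141, -0.0, 0.37]
force: [-0.1, 0.1, -0.2]
width: 0.0478
```

```bash
python3 -c "
from p import *
place('near3',.25)"
```

```text
t42.0 pos [0.4277 0.302  0.2473] rot [-3.141 -0.     0.37 ] w0.0478 q6 0.95 z -0.11
shift at current yaw (-3.22, 8.97)
turn 25.39 then shift (-0.56, -9.52)  final q6 -2.20; q6 after turn in place -2.59
turn 2.89 then shift (0.56, 9.52)  final q6 0.94; q6 after turn in place 0.55
```

Request:
carry_out(targets=[[[0,0,0.96,0,0,0,-1],[0,0,0.97,0,0,0,-1],[0,0,0.96,0,0,0,-1],[0,0,0,0.06,0.95,0,-1],[0,0,0,0.05,0.95,0,-1],[0,0,0,0.06,0.95,0,-1],[0,0,0,0.05,0.95,0,-1],[0,0,0,0.06,0.95,0,-1],[0,0,0,0.05,0.95,0,-1],[0,0,0,0.06,0.95,0,-1],[0,0,0,0.05,0.95,0,-1],[0,0,0,0.06,0.96,0,-1],[0,0,0,0.06,0.96,0,-1],[0,0,0,0,0,0.9,-1],[0,0,0,0,0,0.6,-1],[0,0,0,0,0,0,-1]]])

```text
t: 44.02
eef_pos: [0.4331, 0.0625, 0.2085]
ee_rot: [3.14, 0.002, -0.035]
force: [0.0, -0.2, -0.7]
width: 0.0477
```

```bash
python3 -c "
from p import *
place('near3',.1955)"
```

```text
t44.0 pos [0.4331 0.0625 0.2085] rot [ 3.14e+00  2.00e-03 -3.50e-02] w0.0477 q6 0.94 z 0.52
shift at current yaw (0.02, -0.05)
turn 22.50 then shift (-0.02, 0.05)  final q6 -2.20; q6 after turn in place -2.20
turn -0.00 then shift (0.02, -0.05)  final q6 0.94; q6 after turn in place 0.94
```

Request:
carry_out(targets=[[[0,0,0,0,-0.03,0.3,-1],[0,0,0,0,0,0.21,-1],[0,0,0,0,0,0,-1],[0,0,0,0,0,0,0.35],[0,0,0,0,0,0,0.35],[0,0,0,0,0,0,0.35],[0,0,0,0,0,-0.4,0.35],[0,0,0,0,0,-1,0.35],[0,0,0,0,0,-1,0.35],[0,0,0,0,0,-0.7,0.35]]])

```text
t: 45.28
eef_pos: [0.4338, 0.0645, 0.2758]
ee_rot: [-3.141, -0.002, -0.034]
force: [0.1, 0.3, -0.8]
width: 0.0591
```

```bash
python3 -c "
from p import *
p,d=arm.grab_frame('top'); cv2.imwrite('pics/top9.png',p[:,:,::-1])
tray_plaques(p)
for q in plaques(p)[0]:
  if abs(q[1])<.45 and .35<q[0]<.75: print(q)
plan(.5205,.4195,-.57,.27)"
```

```text
in tray 0.428 -0.101 yaw -0.000 62 42
in tray 0.5216 -0.1044 yaw -0.050 45 64
in tray 0.5215 -0.021 yaw -0.000 44 65
(0.429, -0.1015, np.float32(0.0), 62, 43, 2563)
(0.5225, -0.1048, np.float32(-0.03), 65, 46, 2764)
(0.5225, -0.0215, np.float32(0.0), 65, 45, 2802)
(0.5204, 0.4202, np.float32(-0.583), 70, 50, 3158)
(0.678, -0.189, np.float32(0.0), 68, 68, 3665)
(0.6805, 0.206, np.float32(0.0), 69, 66, 3603)
(0.6907, -0.0693, np.float32(0.785), 69, 68, 3628)
t45.3 pos [0.4344 0.0648 0.2776] rot [-3.14  -0.004 -0.033] w0.0590 q6 0.94 z 0.30
shift at current yaw (2.96, -14.30)
turn 3.84 then shift (-4.76, -13.80)  final q6 0.03; q6 after turn in place 0.40
```

Request:
carry_out(targets=[[[0,0,0.97,0,0,0,1],[0,0,0.97,0,0,0,1],[0,0,0.97,0,0,0,1],[0,0,0.97,0,0,0,1],[0,0,0,-0.34,-0.99,0,1],[0,0,0,-0.34,-0.99,0,1],[0,0,0,-0.34,-0.99,0,1],[0,0,0,-0.34,-0.99,0,1],[0,0,0,-0.34,-0.99,0,1],[0,0,0,-0.34,-0.99,0,1],[0,0,0,-0.34,-0.99,0,1],[0,0,0,-0.34,-0.99,0,1],[0,0,0,-0.34,-0.99,0,1],[0,0,0,-0.34,-0.98,0,1],[0,0,0,-0.34,-0.98,0,1],[0,0,0,-0.34,-0.98,0,1],[0,0,0,-0.34,-0.98,0,1],[0,0,0,-0.34,-0.98,0,1],[0,0,0,0,0,0.9,1],[0,0,0,0,0,0.9,1]]])

```text
t: 47.82
eef_pos: [0.5218, 0.4202, 0.228]
ee_rot: [-3.142, 0.0, -0.575]
force: [0.6, -0.7, 0.9]
width: 0.0875
```

```bash
python3 -c "
from p import *
p,d=arm.grab_frame('side'); cv2.imwrite('pics/side9.png',p[:,:,::-1])
p,d=arm.grab_frame('top'); cv2.imwrite('pics/top10.png',p[:,:,::-1])
tray_plaques(p)
plan(.5205,.4197,-.575,.187)"
```

```text
in tray 0.4282 -0.1008 yaw -0.045 45 65
in tray 0.4343 0.0656 yaw -0.029 44 64
in tray 0.5209 -0.104 yaw -0.029 45 66
in tray 0.5215 -0.021 yaw -0.000 65 44
in tray 0.5236 0.0616 yaw -0.028 44 64
t47.9 pos [0.5211 0.4189 0.2258] rot [ 3.136e+00  1.000e-03 -5.760e-01] w0.0879 q6 0.03 z 1.55
shift at current yaw (-0.04, -0.01)
turn -0.00 then shift (-0.04, -0.01)  final q6 0.03; q6 after turn in place 0.03
```

View pics/side9.png

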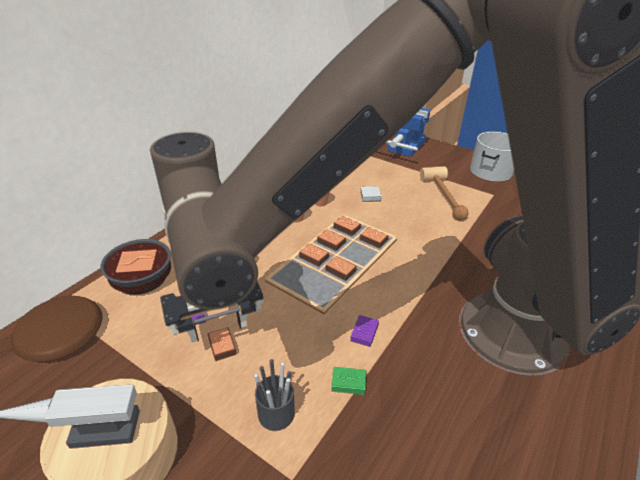

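Request:
carry_out(targets=[[[0,0,0,0,0,0.6,1],[0,0,0,0,0,0.6,1],[0,0,0,0,0,0.25,1],[0,0,0,0,0,0,1],[0,0,0,0,0,0,1]]])

```text
t: 48.55
eef_pos: [0.522, 0.419, 0.1932]
ee_rot: [-3.141, -0.0, -0.576]
force: [0.9, -0.8, 1.4]
width: 0.0875
```

Request:
carry_out(targets=[[[0,0,0,0,0,0,-1],[0,0,0,0,0,0,-1],[0,0,0,0,0,0,-1],[0,0,0,0,0,0,-1],[0,0,0,0,0,0,-1],[0,0,0,0,0,-0.8,-1],[0,0,0,0,0,-0.9,-1],[0,0,0,0,0,-0.7,-1]]])

```text
t: 49.55
eef_pos: [0.5218, 0.4189, 0.2534]
ee_rot: [-3.141, 0.0, -0.576]
force: [0.5, -0.3, -1.4]
width: 0.0474
```

```bash
python3 -c "
from p import *
place('near2',.25)"
```

```text
t49.5 pos [0.5218 0.4189 0.2534] rot [-3.141  0.    -0.576] w0.0474 q6 0.03 z 0.14
shift at current yaw (6.49, 16.69)
turn 18.62 then shift (3.04, -17.64)  final q6 -2.02; q6 after turn in place -2.57
turn -3.88 then shift (-3.04, 17.64)  final q6 1.12; q6 after turn in place 0.57
```

Request:
carry_out(targets=[[[0,0,-0.97,0,0,0,-1],[0,0,-0.97,0,0,0,-1],[0,0,-0.97,0,0,0,-1],[0,0,-0.97,0,0,0,-1],[0,0,0,-0.17,0.98,0,-1],[0,0,0,-0.17,0.98,0,-1],[0,0,0,-0.17,0.98,0,-1],[0,0,0,-0.17,0.98,0,-1],[0,0,0,-0.17,0.98,0,-1],[0,0,0,-0.17,0.98,0,-1],[0,0,0,-0.17,0.98,0,-1],[0,0,0,-0.17,0.98,0,-1],[0,0,0,-0.17,0.98,0,-1],[0,0,0,-0.17,0.98,0,-1],[0,0,0,-0.17,0.98,0,-1],[0,0,0,-0.17,0.98,0,-1],[0,0,0,-0.17,0.98,0,-1],[0,0,0,-0.17,0.98,0,-1],[0,0,0,-0.17,0.98,0,-1],[0,0,0,-0.16,0.98,0,-1]]])

```text
t: 52.05
eef_pos: [0.4404, 0.0278, 0.2527]
ee_rot: [-3.142, -0.0, -0.034]
force: [0.3, -0.1, -0.7]
width: 0.0475
```

Request:
carry_out(targets=[[[0,0,0,-0.16,0.98,0,-1],[0,0,0,-0.16,0.98,0,-1],[0,0,0,0,0,0.8,-1],[0,0,0,0,0,0.4,-1],[0,0,0,0,0,0,-1],[0,0,0,0,0,0,-1]]])

```text
t: 52.8
eef_pos: [0.4314, -0.0192, 0.223]
ee_rot: [3.142, -0.0, -0.033]
force: [0.3, 0.0, -1.6]
width: 0.0473
```

```bash
python3 -c "
from p import *
p,d=arm.grab_frame('side'); cv2.imwrite('pics/side10.png',p[100:400,200:600,::-1])
place('near2',.202)"
```

```text
t52.9 pos [ 0.4315 -0.0191  0.2231] rot [-3.141e+00 -1.000e-03 -3.300e-02] w0.0478 q6 1.12 z 0.84
shift at current yaw (-0.03, 0.01)
turn 22.50 then shift (0.03, -0.01)  final q6 -2.02; q6 after turn in place -2.02
turn 0.00 then shift (-0.03, 0.01)  final q6 1.12; q6 after turn in place 1.12
```

View pics/side10.png

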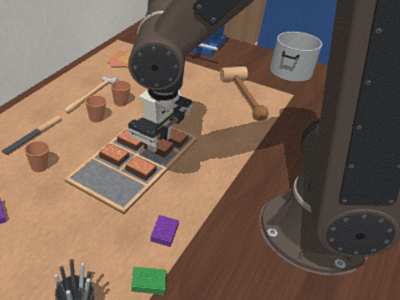

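Request:
carry_out(targets=[[[0,0,0,0,0,0.5,-1],[0,0,0,0,0,0.33,-1],[0,0,0,0,0,0,-1],[0,0,0,0,0,0,0.3],[0,0,0,0,0,0,0.3],[0,0,0,0,0,0,0.3],[0,0,0,0,0,-0.4,0.3],[0,0,0,0,0,-1,0.3],[0,0,0,0,0,-1,0.3],[0,0,0,0,0,-1,0.3]]])

```text
t: 54.1
eef_pos: [0.431, -0.0194, 0.2885]
ee_rot: [-3.141, -0.001, -0.034]
force: [1.0, 0.4, -0.1]
width: 0.0569
```

```bash
python3 -c "
from p import *
p,d=arm.grab_frame('top'); cv2.imwrite('pics/top11.png',p[:,:,::-1])
tray_plaques(p)
R=rect(p,.066);m=copper(R);m=cv2.morphologyEx(m,cv2.MORPH_CLOSE,np.ones((15,15)));m=cv2.morphologyEx(m,cv2.MORPH_OPEN,np.ones((7,7)))
for c in cv2.findContours(m,cv2.RETR_EXTERNAL,cv2.CHAIN_APPROX_NONE)[0]:
  (x,y),r=cv2.minEnclosingCircle(c);X,Y=towld(x,y)
  if 25<r<50 and X>.6 and abs(Y)<.35: print('beaker',round(X,4),round(Y,4),r, cv2.minAreaRect(c)[:2], towld(*cv2.minAreaRect(c)[0]))
cv2.imwrite('pics/bk.png',cv2.resize(R[200:400,350:850,::-1],(800,320)))
for e in arm.landmark_of('top','beaker1'): print(e['conf'],ray('top',*e['point'],0))
"
```

```text
in tray 0.521 -0.1045 yaw -0.028 44 66
in tray 0.5241 0.0615 yaw -0.027 44 63
beaker 0.6671 -0.1833 35.208499908447266 ((783.0, 281.5), (65.0, 66.0)) (0.6685, -0.18300000000000005)
beaker 0.6701 0.2006 35.09576416015625 ((398.5, 279.5), (67.0, 65.0)) (0.6704999999999999, 0.20149999999999996)
beaker 0.6802 -0.0667 34.35520553588867 ((667.0999755859375, 268.79998779296875), (66.64925384521484, 66.34246826171875)) (0.6812000122070312, -0.0670999755859375)
0.93 [ 0.68142716 -0.07174962]
0.93 [0.67391053 0.20811944]
0.77 [ 0.67189158 -0.1789809 ]
```

View pics/bk.png

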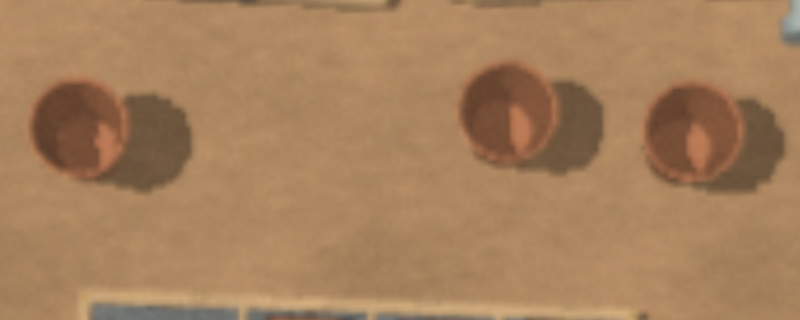

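```bash
python3 -c "
from p import *
plan(.6705,.2010,TR,.30)
plan(.681,-.067,TR,.224)
"
```

```text
t54.2 pos [ 0.432  -0.0191  0.2901] rot [-3.14  -0.005 -0.033] w0.0573 q6 1.12 z -0.39
shift at current yaw (9.23, -9.12)
turn 22.50 then shift (-9.23, 9.12)  final q6 -2.17; q6 after turn in place -2.02
turn 0.00 then shift (9.23, -9.12)  final q6 0.97; q6 after turn in place 1.12
t54.2 pos [ 0.432  -0.0191  0.2901] rot [-3.14  -0.005 -0.033] w0.0573 q6 1.12 z 2.65
shift at current yaw (10.02, 1.58)
turn 22.50 then shift (-10.02, -1.58)  final q6 -1.79; q6 after turn in place -2.02
turn 0.00 then shift (10.02, 1.58)  final q6 1.35; q6 after turn in place 1.12
```

View pics/top11.png

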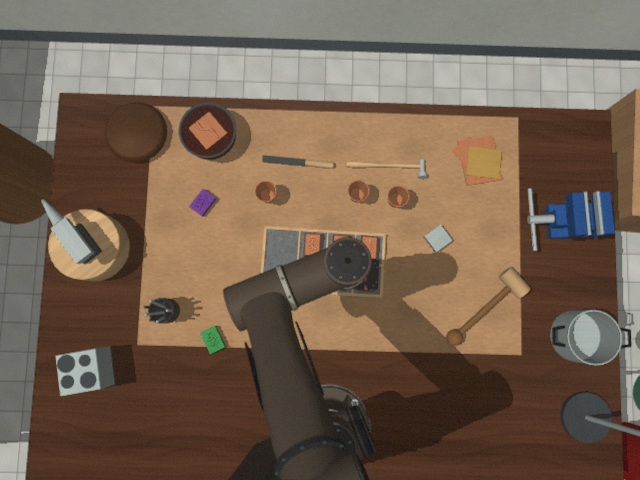

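Request:
carry_out(targets=[[[0,0,0,0.92,-0.91,-0.03,1],[0,0,0,0.92,-0.91,-0.03,1],[0,0,0,0.92,-0.91,-0.03,1],[0,0,0,0.92,-0.91,-0.03,1],[0,0,0,0.92,-0.91,-0.03,1],[0,0,0,0.92,-0.91,-0.03,1],[0,0,0,0.92,-0.91,-0.03,1],[0,0,0,0.93,-0.91,-0.03,1],[0,0,0,0.93,-0.92,-0.03,1],[0,0,0,0.93,-0.92,-0.03,1],[0,0,0,0,0,0,1],[0,0,0,0,0,0,1]]], squeeze=15)

```text
t: 55.7
eef_pos: [0.669, 0.2004, 0.2939]
ee_rot: [3.141, 0.001, -0.034]
force: [-0.0, -0.1, 0.1]
width: 0.0876
```

```bash
python3 -c "
from p import *
p,d=arm.grab_frame('side'); cv2.imwrite('pics/side11.png',p[:,:,::-1])
p,d=arm.grab_frame('top'); cv2.imwrite('pics/top12.png',p[:,:,::-1])
tray_plaques(p)
plan(.6705,.2010,TR,.224)
"
```

```text
in tray 0.4282 -0.1009 yaw -0.026 43 64
in tray 0.4296 -0.0178 yaw -0.029 43 64
in tray 0.4342 0.0656 yaw -0.030 44 64
in tray 0.5215 -0.0205 yaw -0.000 63 43
in tray 0.521 -0.1038 yaw -0.027 46 66
in tray 0.5235 0.0625 yaw -0.000 63 43
t55.8 pos [0.6689 0.2001 0.2945] rot [ 3.141e+00  1.000e-03 -3.400e-02] w0.0877 q6 0.97 z 2.82
shift at current yaw (0.06, -0.04)
turn 22.50 then shift (-0.06, 0.04)  final q6 -2.17; q6 after turn in place -2.17
turn -0.00 then shift (0.06, -0.04)  final q6 0.97; q6 after turn in place 0.97
```

View pics/side11.png

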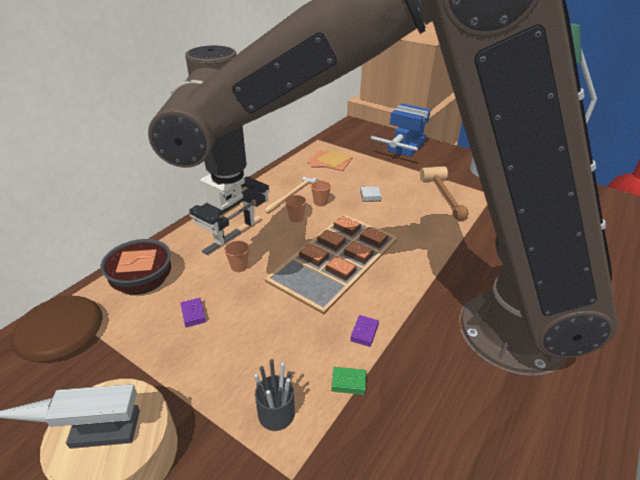

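Request:
carry_out(targets=[[[0,0,0,0.06,-0.04,0.9,1],[0,0,0,0,0,0.7,1],[0,0,0,0,0,0,1],[0,0,0,0,0,0,1]]])

```text
t: 56.3
eef_pos: [0.6712, 0.2016, 0.255]
ee_rot: [3.142, -0.001, -0.034]
force: [-0.1, -0.7, 0.3]
width: 0.0876
```

```bash
python3 -c "
from p import *
p,d=arm.grab_frame('side'); cv2.imwrite('pics/side12.png',cv2.resize(p[150:300,150:350,::-1],(800,600)))
plan(.6705,.2010,TR,.224)
"
```

```text
t56.4 pos [0.6713 0.2017 0.2553] rot [-3.141e+00 -1.000e-03 -3.400e-02] w0.0875 q6 0.97 z 1.25
shift at current yaw (-0.03, 0.03)
turn 22.50 then shift (0.03, -0.03)  final q6 -2.17; q6 after turn in place -2.17
turn -0.00 then shift (-0.03, 0.03)  final q6 0.97; q6 after turn in place 0.97
```

View pics/side12.png

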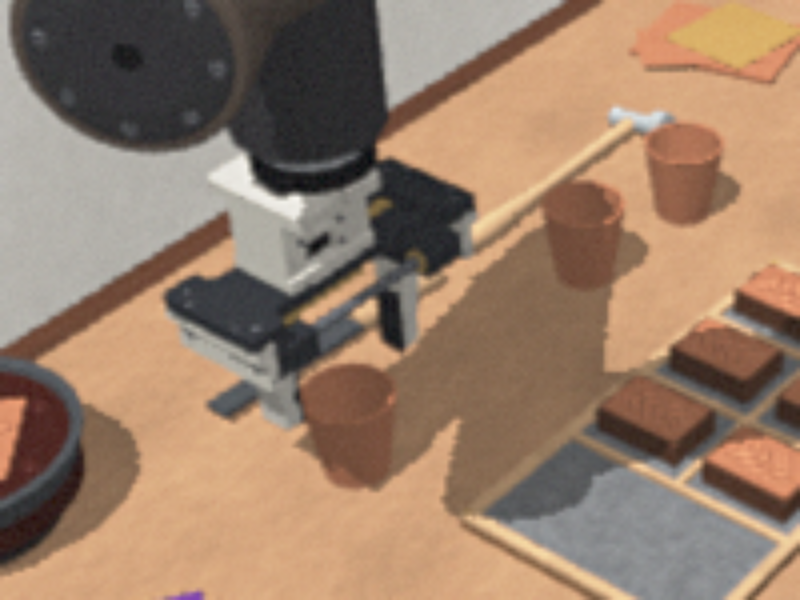

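Request:
carry_out(targets=[[[0,0,0,-0.03,0.02,0.6,1],[0,0,0,0,0,0.4,1],[0,0,0,0,0,0.22,1],[0,0,0,0,0,0,1],[0,0,0,0,0,0,-1],[0,0,0,0,0,0,-1],[0,0,0,0,0,0,-1],[0,0,0,0,0,0,-1],[0,0,0,0,0,0,-1]]])

```text
t: 57.48
eef_pos: [0.6704, 0.2011, 0.2243]
ee_rot: [-3.142, -0.0, -0.034]
force: [-0.8, -1.3, 2.4]
width: 0.0626
```

Request:
carry_out(targets=[[[0,0,0,0,0,-0.3,-1],[0,0,0,0,0,-0.6,-1],[0,0,0,0,0,-0.9,-1],[0,0,0,0,0,-0.8,-1],[0,0,0,0,0,0,-1],[0,0,0,0,0,0,-1]]])

```text
t: 58.22
eef_pos: [0.6699, 0.2011, 0.2886]
ee_rot: [-3.141, 0.001, -0.034]
force: [-0.3, -0.3, -1.7]
width: 0.0623
```

```bash
python3 -c "
from p import *
p,d=arm.grab_frame('side'); cv2.imwrite('pics/side13.png',cv2.resize(p[150:300,150:350,::-1],(800,600)))
place('bay',.25)
"
```

```text
t58.3 pos [0.6699 0.2011 0.2881] rot [ 3.141e+00  1.000e-03 -3.400e-02] w0.0624 q6 0.97 z 1.52
shift at current yaw (-7.48, 2.13)
turn 22.50 then shift (7.48, -2.13)  final q6 -2.30; q6 after turn in place -2.17
turn 0.00 then shift (-7.48, 2.13)  final q6 0.84; q6 after turn in place 0.97
```

View pics/side13.png

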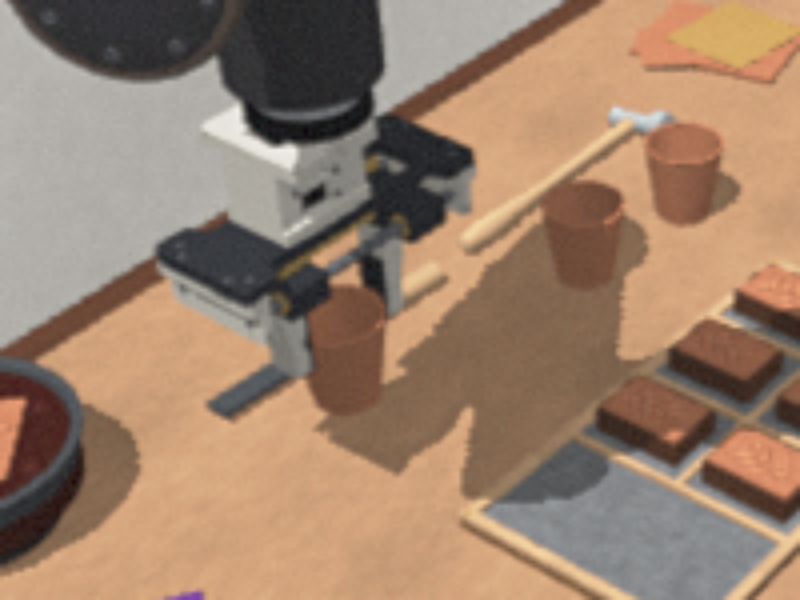

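```bash
python3 -c "
from p import *
print(ray('side',226.8,236.8,.130))
print('expected px',proj('side',(.67,.2011,.130)))
# before, standing: rim center crop (350,396)->
print(ray('side',150+398/4,150+350/4,.066), proj('side',(.6705,.201,.066)))
print('standing b2,b3', [(proj('side',(x,y,.066))-150)*4 for x,y in ((.681,-.067),(.6685,-.183))])
"
```

```text
[0.66818196 0.19296991]
expected px [234.04252678 228.12560869]
[0.66363672 0.20498071] [236.58499823 247.74050328]
standing b2,b3 [array([580.88389253, 201.31712896]), array([681.69590511, 140.61249246])]
```

Request:
carry_out(targets=[[[0,0,0,-0.93,0.26,0,-1],[0,0,0,-0.93,0.26,0,-1],[0,0,0,-0.93,0.26,0,-1],[0,0,0,-0.93,0.27,0,-1],[0,0,0,-0.94,0.27,0,-1],[0,0,0,-0.94,0.27,0,-1],[0,0,0,-0.94,0.27,0,-1],[0,0,0,-0.94,0.27,0,-1],[0,0,0,0,0,0.7,-1],[0,0,0,0,0,0.7,-1],[0,0,0,0,0,0.3,-1],[0,0,0,0,0,0,-1],[0,0,0,0,0,0,-1]]])

```text
t: 59.9
eef_pos: [0.4818, 0.1545, 0.2467]
ee_rot: [-3.141, -0.0, -0.034]
force: [0.5, 0.1, -1.4]
width: 0.0622
```

```bash
python3 -c "
from p import *
p,d=arm.grab_frame('side'); cv2.imwrite('pics/side14.png',cv2.resize(p[150:350,200:400,::-1],(600,600)))
place('bay',.233)
"
```

```text
t60.0 pos [0.4819 0.1545 0.2469] rot [-3.141e+00 -1.000e-03 -3.400e-02] w0.0624 q6 0.84 z 0.56
shift at current yaw (-0.03, 0.02)
turn 22.50 then shift (0.03, -0.02)  final q6 -2.30; q6 after turn in place -2.30
turn 0.00 then shift (-0.03, 0.02)  final q6 0.84; q6 after turn in place 0.84
```

View pics/side14.png

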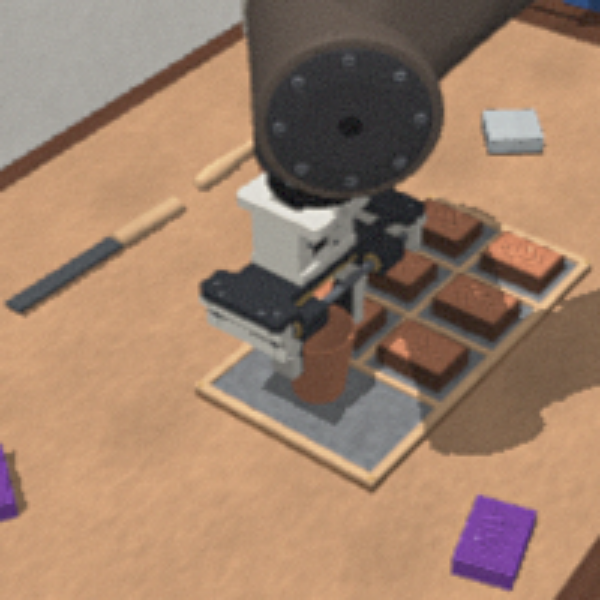

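Request:
carry_out(targets=[[[0,0,0,0,0,0.3,-1],[0,0,0,0,0,0.24,-1],[0,0,0,0,0,0,-1],[0,0,0,0,0,0,1],[0,0,0,0,0,0,1],[0,0,0,0,0,0,1],[0,0,0,0,0,0,1],[0,0,0,0,0,-0.5,1],[0,0,0,0,0,-1,1],[0,0,0,0,0,-1,1],[0,0,0,0,0,-0.5,1]]])

```text
t: 61.32
eef_pos: [0.4819, 0.1545, 0.31]
ee_rot: [-3.14, -0.002, -0.034]
force: [0.5, -0.3, -1.7]
width: 0.0875
```

```bash
python3 -c "
from p import *
plan(.681,-.067,TR,.30)
"
```

```text
t61.3 pos [0.4819 0.1545 0.31  ] rot [-3.14e+00 -2.00e-03 -3.40e-02] w0.0875 q6 0.84 z 0.40
shift at current yaw (8.26, 8.58)
turn 22.50 then shift (-8.26, -8.58)  final q6 -1.79; q6 after turn in place -2.30
turn 0.00 then shift (8.26, 8.58)  final q6 1.35; q6 after turn in place 0.84
```

Request:
carry_out(targets=[[[0,0,0,0.91,0.95,0,1],[0,0,0,0.91,0.95,0,1],[0,0,0,0.92,0.95,0,1],[0,0,0,0.92,0.95,0,1],[0,0,0,0.92,0.95,0,1],[0,0,0,0.92,0.95,0,1],[0,0,0,0.92,0.96,0,1],[0,0,0,0.92,0.96,0,1],[0,0,0,0.92,0.96,0,1],[0,0,0,0,0,0.7,1],[0,0,0,0,0,0.7,1],[0,0,0,0,0,0.6,0.9],[0,0,0,0,0,0,0.9],[0,0,0,0,0,0,0.9]]])

```text
t: 63.08
eef_pos: [0.6808, -0.0666, 0.2584]
ee_rot: [3.141, -0.001, -0.033]
force: [0.8, 0.3, -0.9]
width: 0.0833
```

```bash
cat > b.py <<'E'
from p import *
def rims(p,z,n="top"):
    R=rect(p,z,n);m=copper(R);m=cv2.morphologyEx(m,cv2.MORPH_CLOSE,np.ones((15,15)));m=cv2.morphologyEx(m,cv2.MORPH_OPEN,np.ones((7,7)))
    for c in cv2.findContours(m,cv2.RETR_EXTERNAL,cv2.CHAIN_APPROX_NONE)[0]:
      (x,y),r=cv2.minEnclosingCircle(c);X,Y=towld(x,y)
      if 25<r<50 and X>.4 and -.35<Y<.35: print('rim',z,round(X,4),round(Y,4),round(r,1), np.round(towld(*cv2.minAreaRect(c)[0]),4),cv2.minAreaRect(c)[1])
E
python3 -c "
from b import *
p,d=arm.grab_frame('top'); cv2.imwrite('pics/top13.png',p[:,:,::-1])
rims(p,.074);rims(p,.066)
p,d=arm.grab_frame('side'); cv2.imwrite('pics/side15.png',p[100:400,200:600,::-1])
plan(.681,-.067,TR,.224)
"
```

```text
rim 0.074 0.4248 -0.0972 36.6 [ 0.425 -0.097] (62.0, 44.0)
rim 0.074 0.4265 -0.016 37.0 [ 0.427 -0.016] (62.0, 44.0)
rim 0.074 0.5149 -0.099 36.8 [ 0.5155 -0.1   ] (63.0, 44.0)
rim 0.074 0.5155 -0.0195 37.0 [ 0.5155 -0.0195] (63.0, 43.0)
rim 0.074 0.662 -0.066 25.3 [ 0.656 -0.066] (20.0, 50.0)
rim 0.074 0.665 -0.182 34.7 [ 0.6625 -0.186 ] (51.31106185913086, 68.63687896728516)
rim 0.066 0.4252 -0.0974 36.8 [ 0.4253 -0.0977] (44.24209976196289, 62.63188934326172)
rim 0.066 0.4273 -0.0165 37.2 [ 0.4276 -0.0167] (43.93940353393555, 62.58349609375)
rim 0.066 0.5167 -0.0197 37.0 [ 0.5165 -0.02  ] (63.0, 44.0)
rim 0.066 0.516 -0.1 37.2 [ 0.5165 -0.101 ] (65.0, 44.0)
rim 0.066 0.664 -0.0665 25.8 [ 0.6575 -0.0665] (21.0, 51.0)
rim 0.066 0.667 -0.1825 35.0 [ 0.6641 -0.1883] (49.64070510864258, 68.42367553710938)
t63.2 pos [ 0.6809 -0.0667  0.2588] rot [-3.141e+00 -1.000e-03 -3.300e-02] w0.0834 q6 1.35 z 1.39
shift at current yaw (0.00, 0.01)
turn 22.50 then shift (-0.00, -0.01)  final q6 -1.79; q6 after turn in place -1.79
turn 0.00 then shift (0.00, 0.01)  final q6 1.35; q6 after turn in place 1.35
```

View pics/top13.png

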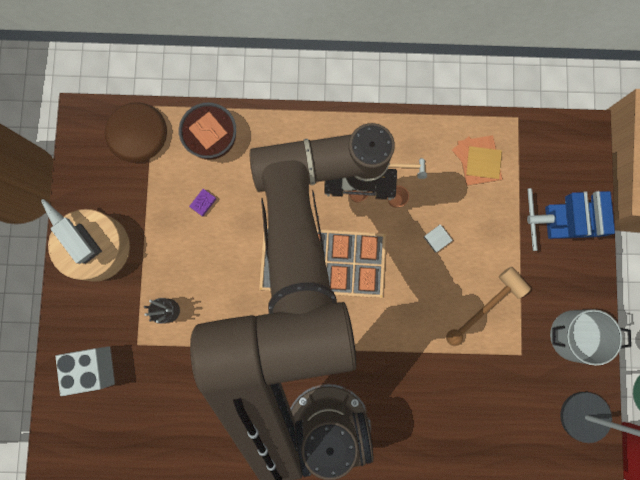

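View pics/side15.png

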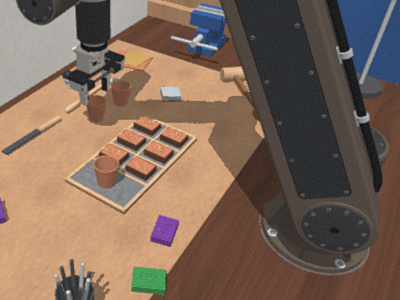

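Request:
carry_out(targets=[[[0,0,0,0,0,0.6,0.9],[0,0,0,0,0,0.5,0.9],[0,0,0,0,0,0.27,0.9],[0,0,0,0,0,0,0.9],[0,0,0,0,0,0,-1],[0,0,0,0,0,0,-1],[0,0,0,0,0,0,-1],[0,0,0,0,0,0,-1],[0,0,0,0,0,0,-1]]])

```text
t: 64.3
eef_pos: [0.6809, -0.0672, 0.2241]
ee_rot: [3.141, -0.001, -0.034]
force: [-0.9, -2.0, 3.0]
width: 0.0626
```

Request:
carry_out(targets=[[[0,0,0,0,0,-0.3,-1],[0,0,0,0,0,-0.7,-1],[0,0,0,0,0,-1,-1],[0,0,0,0,0,-1,-1],[0,0,0,0,0,-1,-1],[0,0,0,0,0,0,-1],[0,0,0,0,0,0,-1]]])

```text
t: 65.18
eef_pos: [0.6803, -0.067, 0.3235]
ee_rot: [-3.141, 0.0, -0.034]
force: [-0.0, 0.3, -2.5]
width: 0.0624
```

```bash
python3 -c "
from b import *
p,d=arm.grab_frame('side'); cv2.imwrite('pics/side16.png',cv2.resize(p[130:330,200:400,::-1],(800,800))[:600])
place('bay',.27)
"
```

```text
t65.2 pos [ 0.6802 -0.067   0.3229] rot [-3.141e+00  1.000e-03 -3.400e-02] w0.0624 q6 1.35 z 2.12
shift at current yaw (-8.26, -8.57)
turn 22.50 then shift (8.26, 8.57)  final q6 -2.30; q6 after turn in place -1.79
turn 0.00 then shift (-8.26, -8.57)  final q6 0.84; q6 after turn in place 1.35
```

View pics/side16.png

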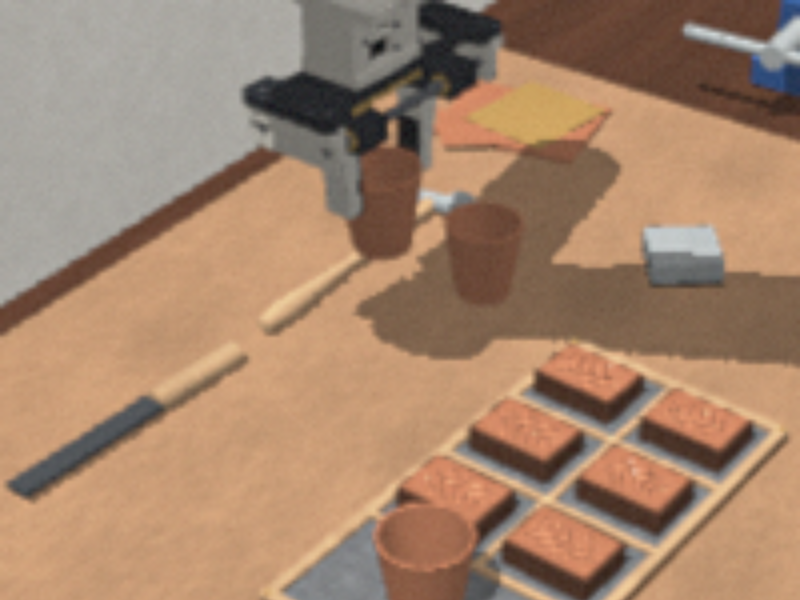

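```bash
python3 -c "
from b import *
print(ray('side',263.8,306.3,.074),ray('side',186.3,321,.066))
for e in arm.landmark_of('side','beaker1'): print(e['conf'],e['point'],ray('side',*e['point'],0),ray('side',*e['point'],.008))
"
```

```text
[0.47961859 0.15542666] [ 0.66311894 -0.17834503]
0.85 [202.1, 319.3] [ 0.67257904 -0.18377815] [ 0.66578055 -0.17373795]
0.84 [193.5, 294.8] [ 0.76896613 -0.1792715 ] [ 0.76121098 -0.16927602]
```

Request:
carry_out(targets=[[[0,0,0,-0.91,-0.95,0,-1],[0,0,0,-0.91,-0.95,0,-1],[0,0,0,-0.92,-0.95,0,-1],[0,0,0,-0.92,-0.95,0,-1],[0,0,0,-0.92,-0.95,0,-1],[0,0,0,-0.92,-0.95,0,-1],[0,0,0,-0.92,-0.96,0,-1],[0,0,0,-0.92,-0.96,0,-1],[0,0,0,-0.92,-0.96,0,-1],[0,0,0,0,0,0,-1],[0,0,0,0,0,0,-1],[0,0,0,0,0,0,-1]]])

```text
t: 66.78
eef_pos: [0.4819, 0.1539, 0.3234]
ee_rot: [3.141, 0.0, -0.035]
force: [0.4, 0.3, -1.4]
width: 0.0629
```

```bash
python3 -c "
from b import *
p,d=arm.grab_frame('side'); cv2.imwrite('pics/side17.png',cv2.resize(p[180:330,220:380,::-1],(640,600)))
place('bay',.27)
"
```

```text
t66.8 pos [0.4819 0.1538 0.3234] rot [ 3.141  0.    -0.035] w0.0626 q6 0.84 z 2.13
shift at current yaw (-0.03, -0.01)
turn 22.49 then shift (0.03, 0.01)  final q6 -2.30; q6 after turn in place -2.30
turn -0.01 then shift (-0.03, -0.01)  final q6 0.84; q6 after turn in place 0.84
```

View pics/side17.png

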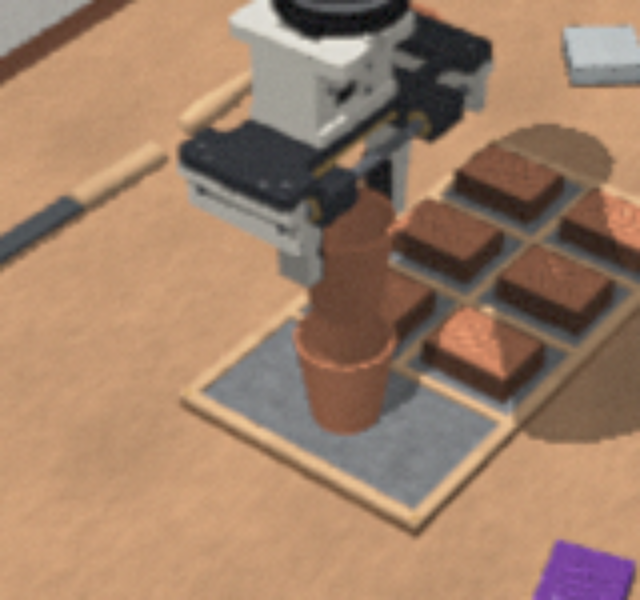

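Request:
carry_out(targets=[[[0,0,0,0,0,0.4,-1],[0,0,0,0,0,0.5,-1],[0,0,0,0,0,0.5,-1],[0,0,0,0,0,0.5,-1],[0,0,0,0,0,0.2,-1],[0,0,0,0,0,0,-1],[0,0,0,0,0,0,-1]]])

```text
t: 67.7
eef_pos: [0.4818, 0.1545, 0.2715]
ee_rot: [-3.141, -0.001, -0.034]
force: [0.1, -0.2, -1.3]
width: 0.0626
```

```bash
python3 -c "
from b import *
p,d=arm.grab_frame('side'); cv2.imwrite('pics/side18.png',cv2.resize(p[180:330,220:380,::-1],(640,600)))
place('bay',.262)
"
```

```text
t67.8 pos [0.4817 0.1544 0.2716] rot [-3.141e+00 -1.000e-03 -3.400e-02] w0.0626 q6 0.84 z 0.38
shift at current yaw (-0.02, 0.01)
turn 22.50 then shift (0.02, -0.01)  final q6 -2.30; q6 after turn in place -2.30
turn 0.00 then shift (-0.02, 0.01)  final q6 0.84; q6 after turn in place 0.84
```

View pics/side18.png

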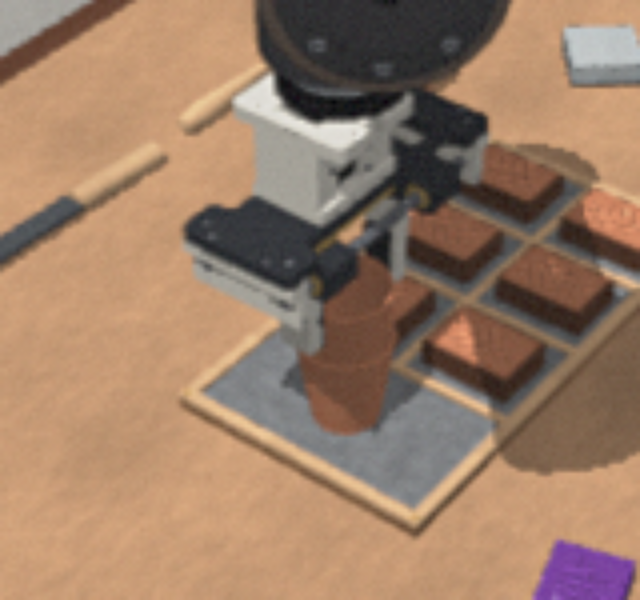

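Request:
carry_out(targets=[[[0,0,0,0,0,0.2,-1],[0,0,0,0,0,0.18,-1],[0,0,0,0,0,0,-1],[0,0,0,0,0,0,-1],[0,0,0,0,0,0,1],[0,0,0,0,0,0,1],[0,0,0,0,0,0,1],[0,0,0,0,0,0,1],[0,0,0,0,0,-0.5,1],[0,0,0,0,0,-0.8,1],[0,0,0,0,0,-1,1]]])

```text
t: 69.12
eef_pos: [0.4815, 0.1543, 0.3203]
ee_rot: [3.141, 0.0, -0.034]
force: [0.6, 0.2, 0.5]
width: 0.0874
```

```bash
python3 -c "
from b import *
p,d=arm.grab_frame('side'); cv2.imwrite('pics/side19.png',cv2.resize(p[180:330,220:380,::-1],(640,600)))
plan(.6685,-.183,TR,.30)
"
```

```text
t69.2 pos [0.4825 0.1548 0.324 ] rot [-3.139 -0.004 -0.033] w0.0878 q6 0.84 z 0.96
shift at current yaw (7.89, 13.25)
turn 22.50 then shift (-7.89, -13.25)  final q6 -1.62; q6 after turn in place -2.30
turn 0.00 then shift (7.89, 13.25)  final q6 1.52; q6 after turn in place 0.84
```

View pics/side19.png

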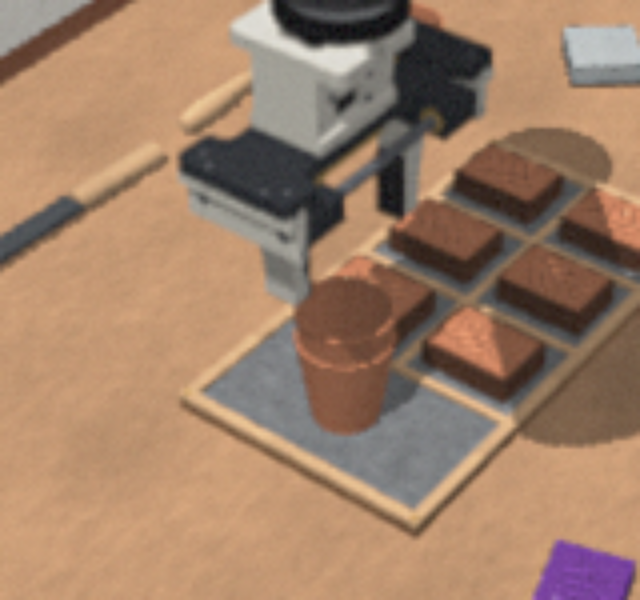

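Request:
carry_out(targets=[[[0,0,0,0.56,0.94,0,1],[0,0,0,0.56,0.94,0,1],[0,0,0,0.56,0.94,0,1],[0,0,0,0.56,0.94,0,1],[0,0,0,0.56,0.94,0,1],[0,0,0,0.56,0.94,0,1],[0,0,0,0.56,0.95,0,1],[0,0,0,0.56,0.95,0,1],[0,0,0,0.56,0.95,0,1],[0,0,0,0.56,0.95,0,1],[0,0,0,0.57,0.95,0,1],[0,0,0,0.57,0.95,0,1],[0,0,0,0.57,0.95,0,1],[0,0,0,0.57,0.95,0,1],[0,0,0,0,0,0.9,1],[0,0,0,0,0,0.9,1],[0,0,0,0,0,0.6,1],[0,0,0,0,0,0,1]]])

```text
t: 71.42
eef_pos: [0.667, -0.1831, 0.2583]
ee_rot: [3.142, 0.002, -0.034]
force: [0.3, 0.1, 0.3]
width: 0.0874
```

```bash
python3 -c "
from b import *
p,d=arm.grab_frame('top'); cv2.imwrite('pics/top14.png',p[:,:,::-1])
rims(p,.102)
tray_plaques(p)
p,d=arm.grab_frame('side'); cv2.imwrite('pics/side20.png',cv2.resize(p[130:330,200:400,::-1],(600,600)))
plan(.6685,-.183,TR,.224)
"
```

```text
rim 0.102 0.423 -0.101 32.7 [ 0.4225 -0.1025] (61.0, 29.0)
rim 0.102 0.43 0.0785 30.5 [0.43   0.0785] (60.0, 15.0)
rim 0.102 0.481 0.153 31.1 [0.4815 0.1525] (59.0, 59.0)
rim 0.102 0.512 -0.1015 34.2 [ 0.5117 -0.1019] (35.347476959228516, 62.17046356201172)
rim 0.102 0.5144 0.077 29.7 [0.5145 0.078 ] (59.0, 10.0)
in tray 0.428 -0.109 yaw -0.000 64 30
in tray 0.4885 0.158 yaw -0.000 63 62
in tray 0.5202 -0.1084 yaw -0.027 36 65
t71.5 pos [ 0.6676 -0.1831  0.26  ] rot [ 3.141e+00 -1.000e-03 -3.400e-02] w0.0875 q6 1.52 z 1.44
shift at current yaw (0.04, -0.01)
turn 22.50 then shift (-0.04, 0.01)  final q6 -1.62; q6 after turn in place -1.62
turn 0.00 then shift (0.04, -0.01)  final q6 1.52; q6 after turn in place 1.52
```

View pics/side20.png

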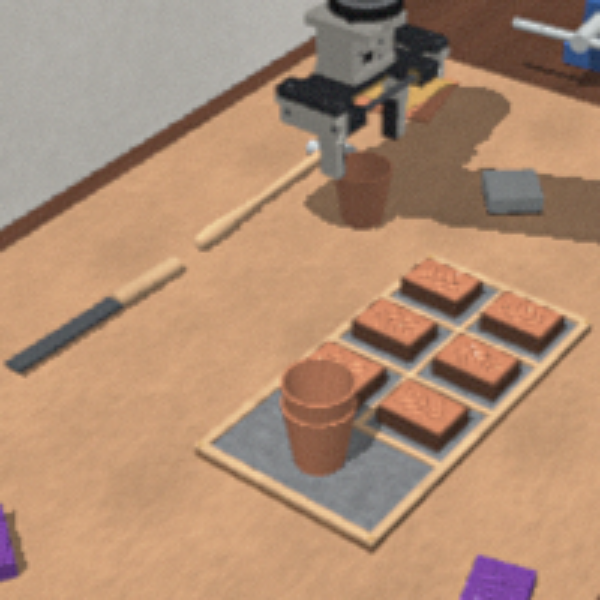

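View pics/top14.png

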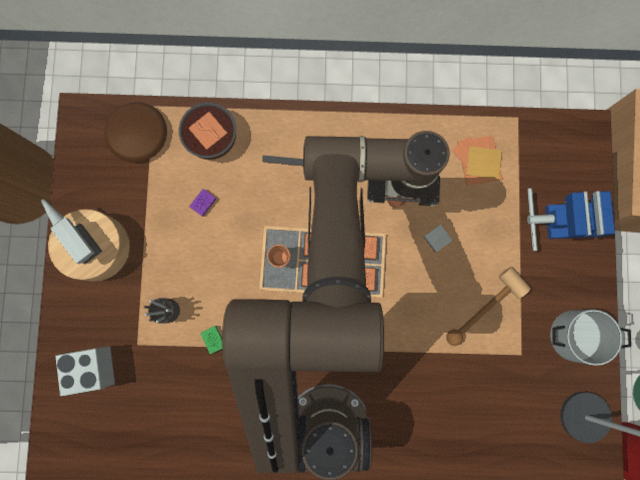

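Request:
carry_out(targets=[[[0,0,0,0.04,0,0.6,1],[0,0,0,0,0,0.5,1],[0,0,0,0,0,0.31,1],[0,0,0,0,0,0,1],[0,0,0,0,0,0,-1],[0,0,0,0,0,0,-1],[0,0,0,0,0,0,-1],[0,0,0,0,0,0,-1],[0,0,0,0,0,0,-1]]])

```text
t: 72.65
eef_pos: [0.6684, -0.1834, 0.2244]
ee_rot: [3.141, -0.001, -0.034]
force: [0.2, -0.5, 1.7]
width: 0.0628
```

Request:
carry_out(targets=[[[0,0,0,0,0,-0.3,-1],[0,0,0,0,0,-0.7,-1],[0,0,0,0,0,-1,-1],[0,0,0,0,0,-1,-1],[0,0,0,0,0,-1,-1],[0,0,0,0,0,-1,-1],[0,0,0,0,0,-0.2,-1],[0,0,0,0,0,0,-1],[0,0,0,0,0,0,-1]]])

```text
t: 73.78
eef_pos: [0.6679, -0.1831, 0.3526]
ee_rot: [-3.141, 0.002, -0.034]
force: [-0.1, -0.3, -1.0]
width: 0.0624
```

```bash
python3 -c "
from b import *
p,d=arm.grab_frame('side'); cv2.imwrite('pics/side21.png',cv2.resize(p[80:280,200:400,::-1],(600,600)))
place('bay',.29)
"
```

```text
t73.8 pos [ 0.668  -0.1832  0.3526] rot [-3.141e+00  2.000e-03 -3.400e-02] w0.0625 q6 1.52 z 2.50
shift at current yaw (-7.92, -13.23)
turn 22.50 then shift (7.92, 13.23)  final q6 -2.30; q6 after turn in place -1.62
turn 0.00 then shift (-7.92, -13.23)  final q6 0.84; q6 after turn in place 1.52
```

View pics/side21.png

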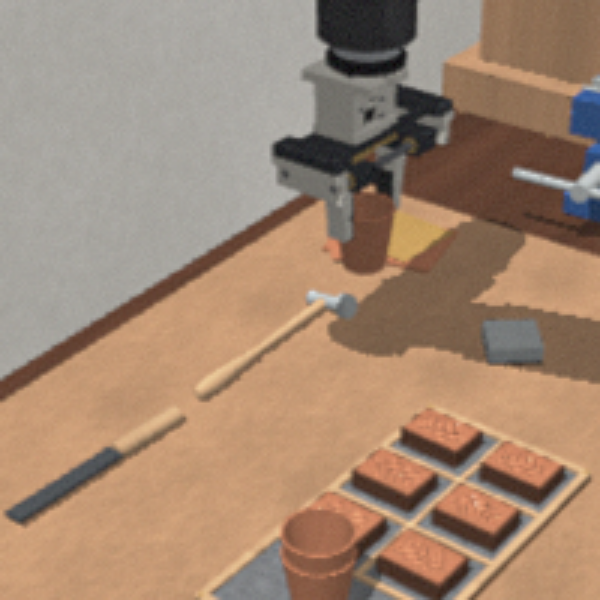

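Request:
carry_out(targets=[[[0,0,0,-0.56,-0.94,0,-1],[0,0,0,-0.56,-0.94,0,-1],[0,0,0,-0.56,-0.94,0,-1],[0,0,0,-0.56,-0.94,0,-1],[0,0,0,-0.57,-0.94,0,-1],[0,0,0,-0.57,-0.94,0,-1],[0,0,0,-0.57,-0.94,0,-1],[0,0,0,-0.57,-0.95,0,-1],[0,0,0,-0.57,-0.95,0,-1],[0,0,0,-0.57,-0.95,0,-1],[0,0,0,-0.57,-0.95,0,-1],[0,0,0,-0.57,-0.95,0,-1],[0,0,0,-0.57,-0.95,0,-1],[0,0,0,-0.56,-0.95,0,-1],[0,0,0,0,0,0,-1],[0,0,0,0,0,0,-1],[0,0,0,0,0,0,-1]]])

```text
t: 75.95
eef_pos: [0.4815, 0.1536, 0.3536]
ee_rot: [3.141, 0.0, -0.035]
force: [0.4, 0.0, -2.1]
width: 0.0627
```

```bash
python3 -c "
from b import *
p,d=arm.grab_frame('side'); cv2.imwrite('pics/side22.png',cv2.resize(p[160:320,220:380,::-1],(600,600)))
place('bay',.29)
"
```

```text
t76.0 pos [0.4816 0.1535 0.3537] rot [ 3.141  0.    -0.035] w0.0627 q6 0.84 z 2.55
shift at current yaw (-0.02, -0.02)
turn 22.49 then shift (0.02, 0.02)  final q6 -2.30; q6 after turn in place -2.30
turn -0.01 then shift (-0.02, -0.02)  final q6 0.84; q6 after turn in place 0.84
```

View pics/side22.png

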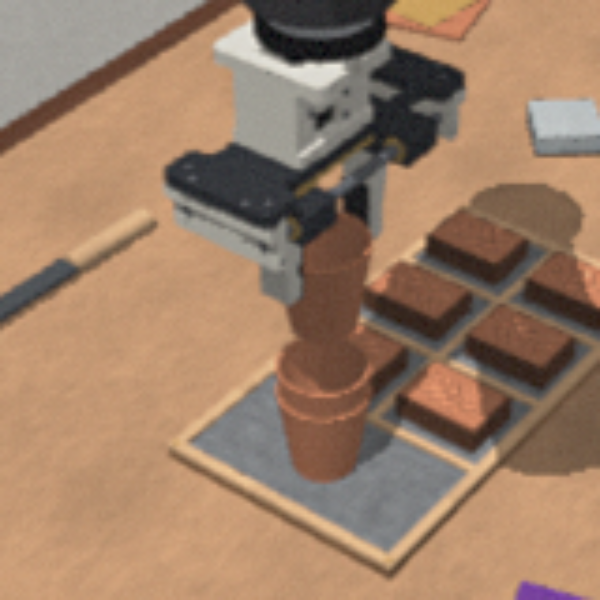

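Request:
carry_out(targets=[[[0,0,0,0,0,0.4,-1],[0,0,0,0,0,0.5,-1],[0,0,0,0,0,0.5,-1],[0,0,0,0,0,0.5,-1],[0,0,0,0,0,0.2,-1],[0,0,0,0,0,0,-1],[0,0,0,0,0,0,-1]]])

```text
t: 76.88
eef_pos: [0.4815, 0.1542, 0.3018]
ee_rot: [-3.141, -0.001, -0.034]
force: [-0.5, -0.9, -1.7]
width: 0.0626
```

```bash
python3 -c "
from b import *
p,d=arm.grab_frame('side'); cv2.imwrite('pics/side23.png',cv2.resize(p[160:320,220:380,::-1],(600,600)))
place('bay',.29)
"
```

```text
t76.9 pos [0.4815 0.1542 0.3019] rot [-3.141e+00 -1.000e-03 -3.400e-02] w0.0628 q6 0.84 z 0.47
shift at current yaw (-0.01, 0.01)
turn 22.50 then shift (0.01, -0.01)  final q6 -2.30; q6 after turn in place -2.30
turn 0.00 then shift (-0.01, 0.01)  final q6 0.84; q6 after turn in place 0.84
```

View pics/side23.png

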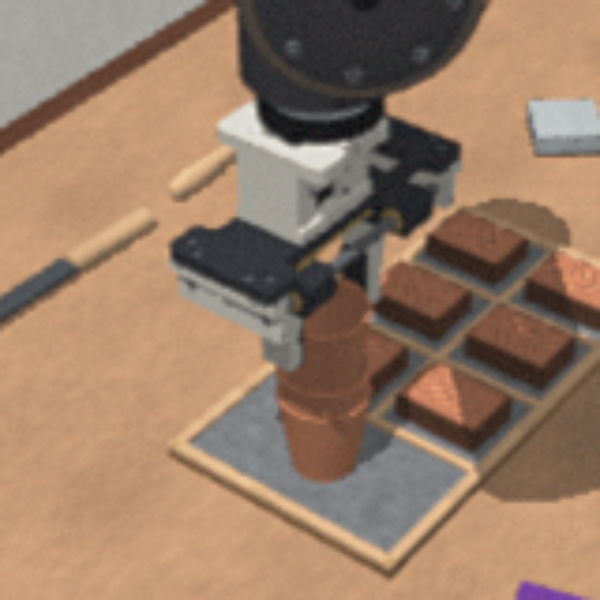

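Request:
carry_out(targets=[[[0,0,0,0,0,0.2,-1],[0,0,0,0,0,0.2,-1],[0,0,0,0,0,0.07,-1],[0,0,0,0,0,0,-1],[0,0,0,0,0,0,1],[0,0,0,0,0,0,1],[0,0,0,0,0,0,1],[0,0,0,0,0,0,1],[0,0,0,0,0,-0.5,1],[0,0,0,0,0,-0.8,1],[0,0,0,0,0,-1,1],[0,0,0,0,0,-1,1]]])

```text
t: 78.42
eef_pos: [0.4813, 0.154, 0.3739]
ee_rot: [-3.141, -0.001, -0.034]
force: [0.4, 0.3, -0.4]
width: 0.0877
```

Request:
carry_out(targets=[[[0,0,0,0.2,1,0,1],[0,0,0,0.2,1,0,1],[0,0,0,0.2,1,0,1],[0,0,0,0.2,1,0,1],[0,0,0,0.2,1,0,1],[0,0,0,0.2,1,0,1],[0,0,0,0.2,1,0,1],[0,0,0,0.2,1,0,1],[0,0,0,0.2,1,0,1],[0,0,0,0.2,1,0,1],[0,0,0,0.2,1,0,1],[0,0,0,0.2,1,0,1],[0,0,0,0,1,0,1],[0,0,0,0,1,0,1],[0,0,0,0,1,0,1],[0,0,0,0,1,0,1],[0,0,0,0,1,0,1],[0,0,0,0,1,0,1],[0,0,0,0,0,0,1]]])

```text
t: 80.8
eef_pos: [0.5258, -0.2991, 0.3728]
ee_rot: [3.141, -0.0, -0.036]
force: [0.3, 0.0, 0.0]
width: 0.0873
```

```bash
python3 -c "
from b import *
p,d=arm.grab_frame('top'); cv2.imwrite('pics/top15.png',p[:,:,::-1])
rims(p,.130); tray_plaques(p)
p,d=arm.grab_frame('side'); cv2.imwrite('pics/side24.png',cv2.resize(p[160:340,220:420,::-1],(800,720))[:600])
cv2.imwrite('pics/side24f.png',p[:,:,::-1])
print(arm.get_state()['t'])
"
```

```text
rim 0.13 0.4237 -0.0145 35.5 [ 0.424 -0.015] (59.99999237060547, 41.99999237060547)
rim 0.13 0.4275 0.0637 35.0 [0.428  0.0637] (41.66320037841797, 60.3821907043457)
rim 0.13 0.4793 0.1522 31.7 [0.4795 0.152 ] (61.0, 60.0)
rim 0.13 0.5092 -0.0177 35.2 [ 0.509 -0.018] (60.0, 42.0)
rim 0.13 0.5119 0.059 35.3 [0.511 0.06 ] (60.0, 42.0)
in tray 0.43 -0.018 yaw -0.000 64 44
in tray 0.4345 0.0656 yaw -0.031 44 65
in tray 0.4895 0.1595 yaw 1.571 65 65
in tray 0.5215 -0.021 yaw -0.000 65 44
in tray 0.5232 0.0618 yaw -0.029 45 65
80.9
```

View pics/side24.png

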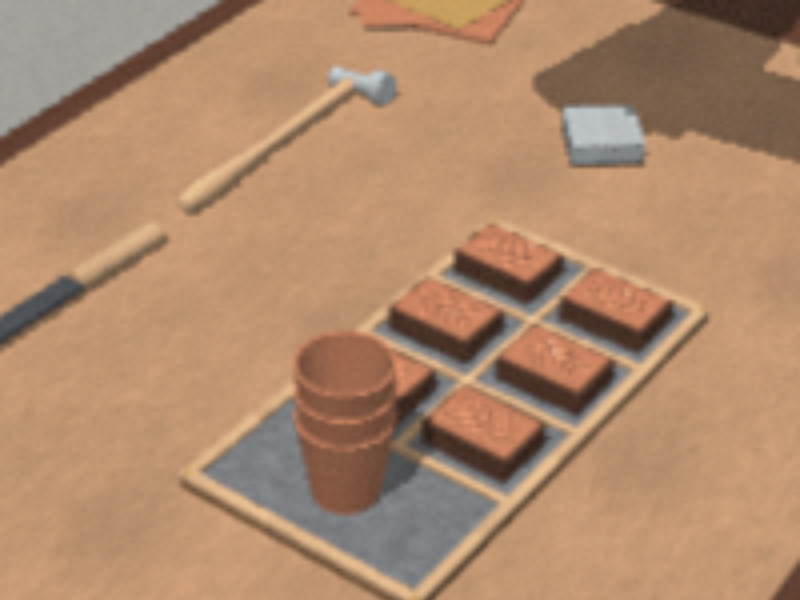

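View pics/top15.png

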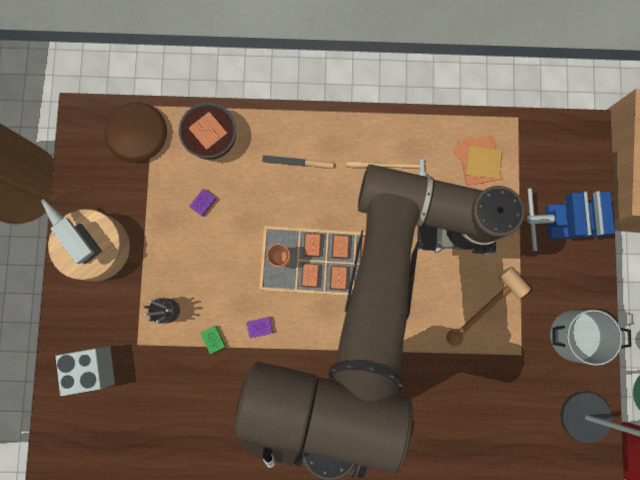

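```bash
python3 -c "
from b import *
p=cv2.imread('pics/side24f.png')[:,:,::-1].copy()
tray_plaques(p,'side')
"
```

```text
in tray 0.4265 -0.1 yaw -0.000 46 65
in tray 0.4283 -0.017 yaw -0.025 47 66
in tray 0.4333 0.0664 yaw -0.053 47 66
in tray 0.5192 -0.1031 yaw -0.038 46 66
in tray 0.5199 -0.0201 yaw -0.033 47 66
```

All agree within about 4 mm; handing in.

```bash
python3 -c "
from station import arm
print(arm.job_done(), arm.get_state()['t'])"
```

```text
the job is handed in; nothing more can be done
the job is handed in; nothing more can be done
```

The job was handed in at about 81 s. All six plaques lie copper side up in the six compartments, and the three beakers are nested upright in the bay.

- **Plaques:** the last pictures put every plaque within about 4 mm of its compartment's centre and nearly square. The two right-hand ones were hidden from the top camera at the end, so only the side camera checked them. The left-hand one in the far row was checked only by the top camera.
- **Knock:** the plaque in near1 was knocked about 17 mm aside after I had placed it. I noticed it in the next picture and put it back; later pictures showed it still in place.
- **Beakers:** the stack's top rim measured about 3 mm from the bay's centre. In the side picture the stack looked upright and fully nested; I did not measure its tilt.
- **Bystanders:** the tools, the steel block and the look-alikes look unmoved in the last pictures; I did not measure their positions.
- **Disagreements:** the trained networks' compartment points were up to about 12 mm off the felt edges I measured, so I used the felt edges. Camera and arm readings otherwise differed by a few millimetres.

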